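Put the toy parts away in the drawer

ROBOT

A 6-joint arm with a two-finger parallel gripper is mounted at the origin on the work surface. World frame = base frame: x ahead of the robot, y to its left, z up, the work surface at z = 0. Lengths are in m, angles in rad, forces in N, time in s.
With the tool pointing down it reaches from about 0.4 to 0.925 m from the base axis. Payload 3.4 kg.
Tool frame: the origin (TCP) lies at the very end of the fingers, on their centre line; the grasp point (between the pads) lies 19 mm behind it (bot.grasp_offset is the distance from the TCP to the grasp point, in m); z points along the fingers, y is the line along which they close (so a half turn about z gives the same grasp; the last joint's range is limited). The gripper opens to 85 mm and grips with 20 to 120 N. Pads are 22 mm wide; open, the fingers measure 114 mm over their backs; the gripper's body (76 mm by 85 mm) begins 54 mm behind the grasp point. The pads swing forward as they close: fully open they stand 13 mm farther back than shut.
Start: joints at [1.179, 0.307, 1.506, -0, 1.328, -0.073], TCP at [0.18, 0.546, 0.231] pointing down, gripper open.
Joint ranges: [-3.12, 3.12], [-1.05, 2.28], [0.14, 2.33], [-1.42, 4.57], [0.1, 2.73], [-2.68, 2.68]. Speed limits (rad/s): [2.57, 2.57, 3.14, 3.14, 3.14, 3.14].

INTERFACE

Orientations are given as [roll, pitch, yaw] about the fixed x, y, z axes, in that order (R = Rz(yaw) Ry(pitch) Rx(roll)).
In Python, from rig import monitor, viewer, job_done, nets, bot gives the robot as it stands.
- The arm moves only by the tool step_arm, never from a script. Its argument "plan" is a list of rows, each an object of numbers: "tx", "ty", "tz": the shift along the tool's x, y, z in units of 0.04 m (1.0 is 0.04 m); "wx", "wy", "wz": the turn, a rotation vector about the tool's x, y, z in units of 4 degrees (1.0 is 4 degrees); "fingers": the closure, from 0 (fully open) to 1 (shut). A call has exactly 8 rows; each row shifts and turns the commanded pose from where the row before left it, along the tool's axes as they then stand; what a row does not reach is not made up. A row lasts 1/8 s, in which the tool goes at most 62.5 mm and 10.7 degrees, less where a joint would pass 70% of its speed; a pose out of reach is approached as far as the arm can. A call with a number of a shift or a turn outside -1 to 1 is refused whole. A call with a gripper value outside its range is refused whole. The fingers move at their own pace and stop on an object; "newtons" is the grip in N (left out, the last holds). Time passes only in rows, so rows that do not move let the fingers close, or fill a call up. It gives the time, the measured TCP pose, the force, the opening and the grip force at its end, in the units of the state.
- monitor.state(): the state, without advancing time (a new reading comes with each control period).
- viewer.read_camera(name): name is "side" or "top" or "wrist"; returns a dict with "img" (400x640x3 uint8, red, green, blue), "vfov" (degrees; the focal length in pixels is half the picture's height over the tangent of half this angle, whatever the lens; pixels are square), "cx", "cy" (the principal point, pixels), "world_to_cam" (4x4, takes a point from world to camera coordinates). Camera axes: x right, y up, looking along -z (the intrinsics and any distortion apply to the point x, -y, -z); pixel columns grow to the right and rows downward; lengths in m; the calibration is good to about 2 mm. A picture is of the moment at which its call begins. There is no depth.
- job_done(): hands the job in; it is judged then, once.
Trained networks look in a picture, given as the dict that the camera call returned (one of the last four; its "shot" number tells which), for a name from the list of things; names that differ only in an ending like _2 or _b are one class to them, and where a whole thing is asked for, a point or a joint stands for the part that bears it (a point fixed in the world has none). Each returns a list of dicts, best first, with "p" (0 to 1); they miss things now and then, are a little off and sometimes report something else, mostly with a low value. They report only what shows in the picture. A call takes as long as a camera call.
- nets.spot_in(label, picture): "centre" ([row, column] in pixels, amid what is visible of it).
- nets.outline_of(label, picture): "mask" (400x640 bool, what is visible of it) and "centre" ([row, column] in pixels, amid what is visible of it).
The state is a dict: "time_s": time; "joint_pos": joint angles; "dq": joint speeds; "effort": joint torques, N m; "ee_pos": TCP position; "orientation": TCP orientation; "contact_force": force on the tool from outside, world axes, zero at the start; "moment": the same for the moment, N m; "opening": finger opening in m; "finger_force": force on a finger pad.
Only numpy, scipy, OpenCV 4.12 (cv2) and the standard library are available. Lean on these libraries where they do the work, as an engineer would, in place of code of your own. Each camera call takes 0.05 s, during which the arm holds its last target. There are 200 camera calls.

TASK

Put the toy-making parts away: pull the chest's drawer right out to its stop, tip the wooden wheels out of the pot into it, and put every wheel-less toy car and truck body lying on the bench to the left of the chest in there too. Stand the emptied pot upright again, wholly on its round cork pad, and push the drawer fully shut with everything inside. Leave the tape, the glue bottle and the brush where they are.

Things in the scene. Friction and masses are not known exactly. Their poses are not given: they have to be found in the camera images.
- drawer_floor (a point): Point on the drawer's inner floor midway across, moving with the drawer, 22 mm above the bench. -x is the way the drawer opens, z up. The inside runs from x = -88 to +127 mm and 119 mm each way along y; the side walls rise 81 mm above this floor, the front panel 92 mm. With the drawer fully out, x = -88 to +88 mm lies open from above; the rest is under the chest's top.
- chest_drawer0 (a joint): How far the drawer of the chest is pulled out, m: 0 shut, 0.182 at its stop. The chest is a fixed plywood box, 260 mm deep, 280 mm wide, 125 mm high, its drawer front facing the robot. The drawer may start a little ajar.
- chest_drawer0_handle (a point): Middle of the drawer's dark steel bar handle: a horizontal round bar 11 mm thick, 120 mm long along the drawer's y, standing 35 mm off the drawer front (29 mm clear gap behind it), 38 mm below the chest's top. Same axes as drawer_floor; moves with the drawer.
- pad: Round cork pad fixed on the bench, 124 mm across, 6 mm thick, on which the pot stands. Origin: centre of its underside.
- pot: Open steel pot with a straight wooden handle. Origin: centre of its underside; z up through the mouth; +x runs along the handle. 80 mm high, 80 mm across at the foot, 96 mm at the rim, wall 4 mm. The handle is a level round bar 22 mm thick, its axis 58 mm above the underside, from 55 to 160 mm from the pot's axis. About 0.25 kg empty.
- pot_mouth (a point): Centre of the pot's mouth, at rim height. Same axes as the pot.
- pot_grip (a point): A point on the axis of the pot's handle, 85 mm from the pot's axis. Same axes as the pot.
- wheel1_center (a point): Centre of a turned wooden toy wheel, 32 mm across and 18 mm thick (z is its axle); the four wheels lie in the pot at the start.
- wheel2_center (a point): Centre of a turned wooden toy wheel, 32 mm across and 18 mm thick (z is its axle); the four wheels lie in the pot at the start.
- wheel3_center (a point): Centre of a turned wooden toy wheel, 32 mm across and 18 mm thick (z is its axle); the four wheels lie in the pot at the start.
- wheel4_center (a point): Centre of a turned wooden toy wheel, 32 mm across and 18 mm thick (z is its axle); the four wheels lie in the pot at the start.
- car1: Wooden toy car body without wheels, lying on the bench to the left of the chest: a block 76 mm long (x), 36 mm wide (y), 22 mm high, with a 31 mm wide cab on top, 34 mm high in all. Origin: centre of its underside. May be absent.
- car2: Wooden toy car body without wheels, lying on the bench to the left of the chest: a block 76 mm long (x), 36 mm wide (y), 22 mm high, with a 31 mm wide cab on top, 34 mm high in all. Origin: centre of its underside. May be absent.
- car3: Wooden toy truck body without wheels, lying on the bench to the left of the chest: a block 76 mm long (x), 36 mm wide (y), 22 mm high, with a 31 mm wide cab on top, 34 mm high in all. Origin: centre of its underside. May be absent.
- car4: Wooden toy truck body without wheels, lying on the bench to the left of the chest: a block 76 mm long (x), 36 mm wide (y), 22 mm high, with a 31 mm wide cab on top, 34 mm high in all. Origin: centre of its underside. May be absent.
- tape: Bystander: roll of paper tape, 100 mm across, 36 mm high, lying on top of the chest. Origin: centre of its underside.
- glue: Bystander: yellow glue bottle, 60 mm across, 160 mm high, standing on the bench left of the chest. Origin: centre of its underside.
- brush: Bystander: wooden bench brush, 160 mm long (x), lying on the bench right of the chest. Origin: middle of its underside.

How it is judged:
On the way, in this order (a step that is already met when the one before it is completed fails the run):
1. the drawer is pulled out to its stop (at least 170 mm) (value of joint chest_drawer0 above 0.17 m), for 0.1 s.
2. the pot is tipped over the open drawer (leaning more than 69 degrees) (angle between pot's own z axis and vertical above 1.2 rad and value of joint chest_drawer0 above 0.12 m and x of pot_mouth in the frame of drawer_floor between -0.11 and 0.11 m and y of pot_mouth in the frame of drawer_floor between -0.13 and 0.13 m), for 0.1 s.
3. all the wheels and all the car and truck bodies present lie in the drawer (x of wheel1_center in the frame of drawer_floor between -0.09 and 0.13 m and y of wheel1_center in the frame of drawer_floor between -0.121 and 0.121 m and z of wheel1_center in the frame of drawer_floor between -0.005 and 0.081 m and x of wheel2_center in the frame of drawer_floor between -0.09 and 0.13 m and y of wheel2_center in the frame of drawer_floor between -0.121 and 0.121 m and z of wheel2_center in the frame of drawer_floor between -0.005 and 0.081 m and x of wheel3_center in the frame of drawer_floor between -0.09 and 0.13 m and y of wheel3_center in the frame of drawer_floor between -0.121 and 0.121 m and z of wheel3_center in the frame of drawer_floor between -0.005 and 0.081 m and x of wheel4_center in the frame of drawer_floor between -0.09 and 0.13 m and y of wheel4_center in the frame of drawer_floor between -0.121 and 0.121 m and z of wheel4_center in the frame of drawer_floor between -0.005 and 0.081 m and x of car1 in the frame of drawer_floor between -0.09 and 0.13 m and y of car1 in the frame of drawer_floor between -0.121 and 0.121 m and z of car1 in the frame of drawer_floor between -0.005 and 0.081 m and x of car2 in the frame of drawer_floor between -0.09 and 0.13 m and y of car2 in the frame of drawer_floor between -0.121 and 0.121 m and z of car2 in the frame of drawer_floor between -0.005 and 0.081 m and x of car3 in the frame of drawer_floor between -0.09 and 0.13 m and y of car3 in the frame of drawer_floor between -0.121 and 0.121 m and z of car3 in the frame of drawer_floor between -0.005 and 0.081 m and x of car4 in the frame of drawer_floor between -0.09 and 0.13 m and y of car4 in the frame of drawer_floor between -0.121 and 0.121 m and z of car4 in the frame of drawer_floor between -0.005 and 0.081 m), for 0.2 s.
At the end, for the whole second after the job is handed in: The drawer is shut to within 6 mm with all wheels and all car and truck bodies inside it, and the pot stands still and upright (within 7 degrees) wholly on its cork pad (centres within 30 mm) (all of step 3 and value of joint chest_drawer0 below 0.006 m and angle between pot's own z axis and vertical below 0.12 rad and horizontal distance between pot and pad below 0.03 m and z of pot in the frame of pad between 0 and 0.012 m and linear speed of pot below 0.03 m/s); the robot touches nothing.
It fails at once if the tape is pushed away by more than 40 mm (distance of tape from where it was at the start of the episode above 0.04 m).
It fails at once if the glue is pushed away by more than 40 mm (distance of glue from where it was at the start of the episode above 0.04 m).
It fails at once if the brush is pushed away by more than 40 mm (distance of brush from where it was at the start of the episode above 0.04 m).
Of car1, car2, car3, car4 only 2 to 4 are there at a start; the rules pass over those that are not, and their reading is None.
At some moment in a run one of car1, car2, car3, car4 may be knocked a few centimetres aside while the robot is not near it.
It also fails if it takes over 210 s, if anything falls off the work surface, if the arm or the gripper's body presses on something with over 40 N, if the wrist force passes 120 N, or if a joint passes its speed limit or range.

## Working session

There is one attempt and no reset: what is moved stays moved. The work goes in short steps, Python scripts to look and compute and a tool call to move; the robot and the scene stay as the last step left them, time stands still between calls to the robot, and variables do not carry over. Pictures are saved under pics/ and viewed, at most 14 in all, crops included, and the job is handed in when it is done.

Besides the shell and the picture viewer there is one more tool, called after "Request:" by a JSON object that holds its "method" and its "body", one argument or row to a line. step_arm: Moves the arm, as the interface text tells. Its arguments: {"type":"object","properties":{"plan":{"type":"array","items":{"type":"object","properties":{"tx":{"type":"number"},"ty":{"type":"number"},"tz":{"type":"number"},"wx":{"type":"number"},"wy":{"type":"number"},"wz":{"type":"number"},"fingers":{"type":"number"}}}},"newtons":{"type":"number"}},"required":["plan"]}

```bash
mkdir -p pics; ls; cat > h.py <<'E'
import numpy as np, cv2
from rig import monitor, viewer, job_done, nets, bot
from scipy.spatial.transform import Rotation as R
def cam(n,save=None):
    p=viewer.read_camera(n)
    if save: cv2.imwrite(f'pics/{save}.png',p['img'][:,:,::-1])
    return p
def ray(p,rc):
    f=200/np.tan(np.radians(p['vfov'])/2); M=np.linalg.inv(np.array(p['world_to_cam']))
    d=np.array([(rc[1]-p['cx'])/f,-(rc[0]-p['cy'])/f,-1.])
    return M[:3,3],M[:3,:3]@d
def atz(p,rc,z):
    o,d=ray(p,rc); return o+d*(z-o[2])/d[2]
def tri(*pr):
    A=np.zeros((3,3));b=np.zeros(3)
    for p,rc in pr:
        o,d=ray(p,rc);d=d/np.linalg.norm(d);P=np.eye(3)-np.outer(d,d);A+=P;b+=P@o
    X=np.linalg.solve(A,b)
    res=[np.linalg.norm(np.cross(X-ray(p,rc)[0],ray(p,rc)[1]/np.linalg.norm(ray(p,rc)[1]))) for p,rc in pr]
    return X,max(res)
def proj(p,X):
    f=200/np.tan(np.radians(p['vfov'])/2); c=np.array(p['world_to_cam'])@np.append(X,1)
    return np.array([p['cy']-f*c[1]/-c[2],p['cx']+f*c[0]/-c[2]])
E
python3 - <<'E'
from h import *
np.set_printoptions(precision=3,suppress=True)
t=cam('top','top0');s=cam('side','side0')
cv2.imwrite('pics/both.png',cv2.resize(np.vstack([t['img'],s['img']])[:,:,::-1],(480,600)))
for p in(t,s):print({k:v for k,v in p.items() if k!='img'})
for l in['chest_drawer0_handle','pad','pot','pot_grip','pot_mouth','car1','car3','tape','glue','brush','wheel1_center','drawer_floor']:
  for n,p in(('t',t),('s',s)):
    r=nets.spot_in(l,p); print(l,n,[(round(x['p'],2),np.round(x['centre']),atz(p,x['centre'],.0)[:2]) for x in r[:6]])
print(monitor.state(),bot.grasp_offset)
E
```

```text
pics
{'vfov': 42.57223503646139, 'cx': 323.2373274776353, 'cy': 195.63100108831472, 'world_to_cam': array([[ 0.037, -0.999,  0.001, -0.03 ],
       [ 0.979,  0.037,  0.201, -0.619],
       [-0.2  , -0.006,  0.98 , -1.434],
       [ 0.   ,  0.   ,  0.   ,  1.   ]]), 'shot': 1}
{'vfov': 49.89617098846768, 'cx': 316.8637153144466, 'cy': 205.3840310313714, 'world_to_cam': array([[ 0.996, -0.09 ,  0.004, -0.6  ],
       [ 0.058,  0.68 ,  0.731, -0.089],
       [-0.068, -0.727,  0.683, -1.115],
       [ 0.   ,  0.   ,  0.   ,  1.   ]]), 'shot': 2}
chest_drawer0_handle t [(0.97, array([178., 350.]), array([ 0.692, -0.086])), (0.44, array([153., 253.]), array([0.76 , 0.215])), (0.23, array([242., 453.]), array([ 0.507, -0.398]))]
chest_drawer0_handle s [(0.63, array([231., 350.]), array([ 0.687, -0.026])), (0.28, array([175., 274.]), array([0.491, 0.227]))]
pad t [(0.56, array([257., 433.]), array([ 0.459, -0.339])), (0.47, array([243., 452.]), array([ 0.502, -0.397]))]
pad s [(0.93, array([377., 276.]), array([ 0.485, -0.409])), (0.72, array([210., 393.]), array([0.819, 0.041]))]
pot t [(0.
[... 2076 characters left out ...]
awer_floor t [(0.6, array([175., 347.]), array([ 0.7  , -0.077])), (0.38, array([205., 252.]), array([0.597, 0.208]))]
drawer_floor s [(0.81, array([231., 349.]), array([ 0.684, -0.028])), (0.62, array([174., 309.]), array([0.599, 0.221]))]
{'time_s': 1.3, 'joint_pos': array([ 1.179,  0.307,  1.506,  0.   ,  1.328, -0.073]), 'dq': array([-0.002, -0.   ,  0.001, -0.001,  0.001, -0.002]), 'effort': array([  0.003, -45.75 , -25.233,   0.   ,   0.001,   0.   ]), 'ee_pos': array([0.18 , 0.546, 0.231]), 'orientation': array([-3.142, -0.   ,  2.824]), 'contact_force': array([-1.166, -0.185, -0.578]), 'moment': array([0.022, 0.044, 0.043]), 'finger_force': 0.0, 'opening': 0.08533288827481958} 0.0187
```

View pics/top0.png

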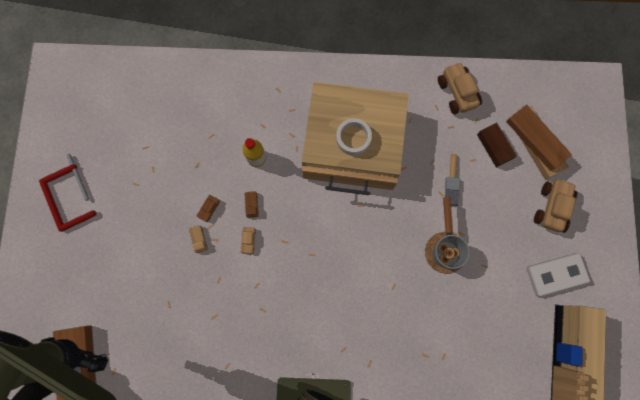

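View pics/side0.png

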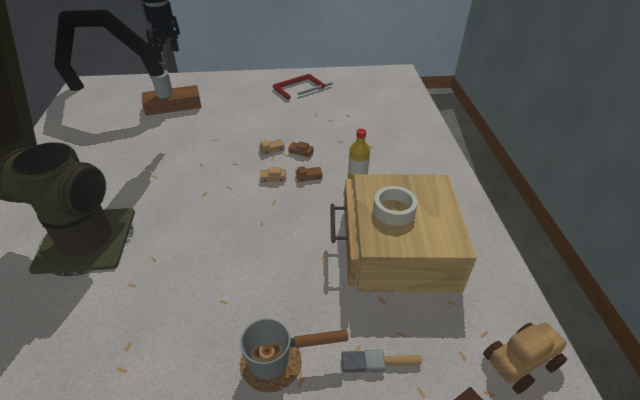

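Top view: four bodies at about (209,208), (198,239), (251,204), (248,240), glue (254,152), chest handle (347,187), pot (450,251) with its handle pointing up to (447,200), brush right beyond it. Now precise measurements.

```bash
cat > m1.py <<'E'
from h import *
np.set_printoptions(precision=3,suppress=True)
t=cam('top');s=cam('side')
def pca(m):
    q=np.argwhere(m).astype(float);c=q.mean(0);w,v=np.linalg.eigh(np.cov((q-c).T));return c,v[:,1],np.sqrt(w)
for l in['chest_drawer0_handle','pot_grip','brush','glue','car1','pad','tape']:
  for n,p,z in(('t',t,0),('s',s,0)):
    for x in nets.outline_of(l,p)[:4]:
      q=np.argwhere(x['mask']);
      if len(q)<8: continue
      c,v,w=pca(x['mask'])
      print(l,n,round(x['p'],2),len(q),'c',c,'rmin',q.min(0),'rmax',q.max(0),'sd',w,'v',v)
a=t['img'][60:280,180:500];cv2.imwrite('pics/ct.png',cv2.resize(a[:,:,::-1],(800,550),interpolation=cv2.INTER_CUBIC))
a=s['img'][120:400,230:480];cv2.imwrite('pics/cs.png',cv2.resize(a[:,:,::-1],(535,600),interpolation=cv2.INTER_CUBIC))
E
python3 m1.py
```

```text
chest_drawer0_handle t 0.72 1570 c [177.756 348.541] rmin [164 302] rmax [193 397] sd [ 5.884 25.558] v [0.126 0.992]
chest_drawer0_handle t 0.2 339 c [203.888 251.   ] rmin [191 244] rmax [217 258] sd [3.811 7.416] v [-0.996 -0.092]
chest_drawer0_handle s 0.61 1580 c [231.591 348.701] rmin [179 329] rmax [286 360] sd [ 6.953 27.608] v [-0.997 -0.083]
chest_drawer0_handle s 0.18 1301 c [360.788 374.628] rmin [350 341] rmax [372 421] sd [ 5.532 21.302] v [-0.013  1.   ]
pot_grip t 0.75 962 c [241.02  451.444] rmin [197 433] rmax [268 469] sd [ 8.423 19.358] v [-0.992 -0.126]
pot_grip t 0.59 502 c [152.343 253.986] rmin [138 243] rmax [166 265] sd [5.288 7.577] v [-0.911 -0.413]
pot_grip s 0.84 2556 c [344.374 278.815] rmin [319 240] rmax [379 347] sd [14.767 27.443] v [-0.147  0.989]
pot_grip s 0.33 1450 c [232.328 348.353] rmin [180 330] rmax [286 359] sd [ 6.919 26.586] v [-0.996 -0.086]
brush t 0.97 446 c [182.291 452.679] rmin [155 445] rmax [205 459] sd [ 3.272 12.571] v [-1.     0.006]
brush s 0.59 1312 c [360.826 374.886] rmin [350 341] rmax [372 421] sd [ 5.506 21.5  ] v [-0.0
[... 727 characters left out ...]
.77 295 c [146.417 270.007] rmin [140 258] rmax [154 283] sd [3.543 6.872] v [-0.14  0.99]
car1 s 0.56 285 c [148.744 300.179] rmin [142 288] rmax [156 312] sd [3.541 6.545] v [0.188 0.982]
pad t 0.8 407 c [253.713 435.536] rmin [232 425] rmax [272 457] sd [ 6.573 12.929] v [-0.972 -0.235]
pad s 0.83 1094 c [373.775 274.052] rmin [347 240] rmax [392 300] sd [10.102 19.183] v [-0.3    0.954]
pad s 0.31 770 c [154.956 358.41 ] rmin [129 348] rmax [178 369] sd [ 5.357 12.227] v [-0.991  0.13 ]
tape t 0.73 709 c [136.856 354.26 ] rmin [118 336] rmax [155 372] sd [10.604 11.175] v [-0.99   0.142]
tape s 0.91 1093 c [205.469 394.175] rmin [187 373] rmax [224 415] sd [10.718 11.856] v [0.141 0.99 ]
```

View pics/ct.png

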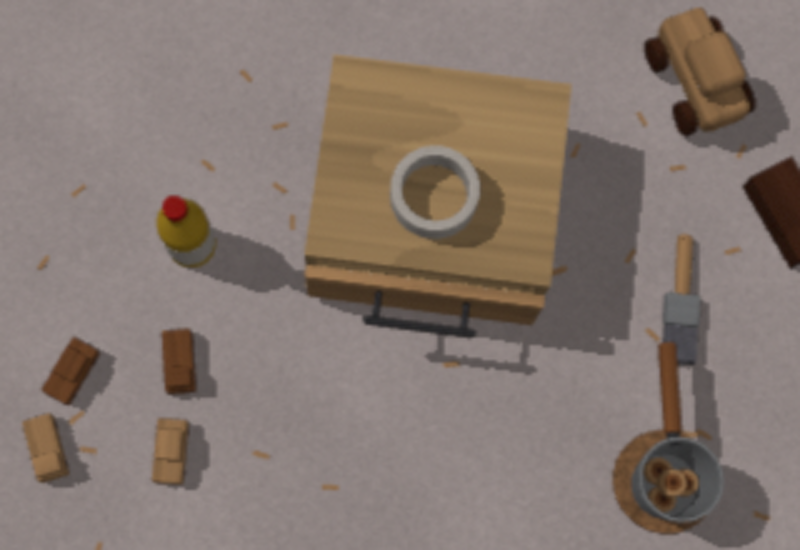

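View pics/cs.png

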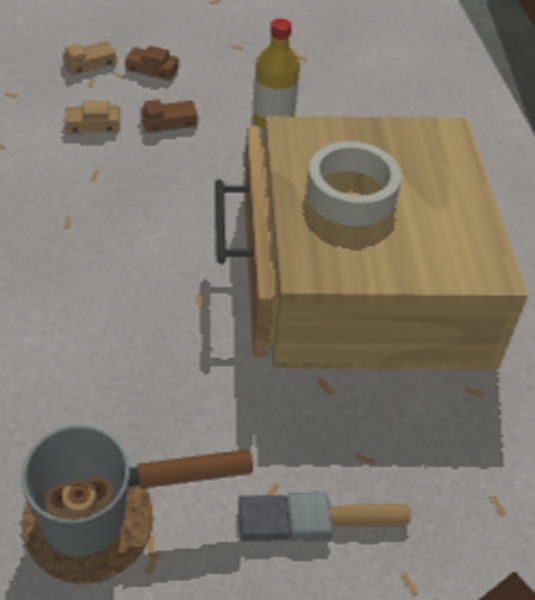

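The crops show the handle bar running ct (366,320)-(474,332), the pot handle (673,433)-(668,345) directly above the brush end, and all bodies' outlines clear. Triangulating these.

```bash
cat > m2.py <<'E'
from h import *
np.set_printoptions(precision=3,suppress=True)
t=cam('top');s=cam('side')
T=lambda x,y:(60+y/2.5-.3,180+x/2.5-.3)
S=lambda x,y:(120+y/2.143-.3,230+x/2.14-.3)
for n,a,b in[('hL',T(366,320),S(219,184)),('hR',T(474,332),S(221,258)),('cFL',T(305,257),S(266,118)),('cFR',T(553,287),S(272,294)),('cBL',T(333,57),S(466,118)),('cBR',T(570,84),S(525,295)),
 ('potrim',T(680,480),S(76,477)),('phEnd',T(668,345),S(250,461)),('phSt',T(673,433),S(135,474)),('brEnd',T(680,362),S(240,518))]:
    X,r=tri((t,a),(s,b));print(n,X,'res',r, 'top@.08',atz(t,a,.08)[:2],'side@.08',atz(s,b,.08)[:2])
print('cars')
cs=[x['mask'] for x in nets.outline_of('car1',t)[:6]];ss=[x['mask'] for x in nets.outline_of('car1',s)[:6]]
def info(m):
    q=np.argwhere(m).astype(np.float32);c=q.mean(0);w,v=np.linalg.eigh(np.cov((q-c).T));return c,v[:,1],len(q)
for m in cs:
    c,v,n=info(m);A=atz(t,c,.015)
    d=atz(t,c+v*12,.015)-atz(t,c-v*12,.015);yaw=np.degrees(np.arctan2(d[1],d[0]))
    best=min(((tri((t,c),(s,info(k)[0]))) for k in ss),key=lambda z:z[1])
    print(n,c,A,'yaw',yaw,'tri',best)
for l in['pad']:
  for p in(t,s):
    m=nets.outline_of(l,p)[0]['mask'];q=np.argwhere(m)
    W=np.array([atz(p,x,.006)[:2] for x in q]);print('pad',W.min(0),W.max(0),(W.min(0)+W.max(0))/2)
    h=cv2.convexHull((W*1e4).astype(np.float32));
    print(cv2.minEnclosingCircle(h))
E
python3 m2.py
```

```text
hL [ 0.639 -0.015  0.084] res 2.9068562119155627e-06 top@.08 [ 0.64  -0.015] side@.08 [ 0.64 -0.01]
hR [ 0.627 -0.139  0.092] res 0.0006761719614525742 top@.08 [ 0.63 -0.14] side@.08 [ 0.628 -0.128]
cFL [0.703 0.057 0.122] res 0.0013441844155428976 top@.08 [0.713 0.059] side@.08 [0.715 0.109]
cFR [ 0.671 -0.223  0.129] res 0.004282239808696401 top@.08 [ 0.687 -0.23 ] side@.08 [ 0.676 -0.184]
cBL [0.945 0.035 0.123] res 0.0012038835374290984 top@.08 [0.963 0.037] side@.08 [0.972 0.087]
cBR [ 0.92  -0.242  0.123] res 0.001023325909884168 top@.08 [ 0.939 -0.249] side@.08 [ 0.943 -0.208]
potrim [ 0.469 -0.376  0.077] res 3.83928521805858e-05 top@.08 [ 0.469 -0.375] side@.08 [ 0.469 -0.378]
phEnd [ 0.627 -0.367  0.065] res 0.0003749685267089213 top@.08 [ 0.624 -0.363] side@.08 [ 0.625 -0.376]
phSt [ 0.522 -0.371  0.066] res 0.001109067926883786 top@.08 [ 0.522 -0.368] side@.08 [ 0.521 -0.379]
brEnd [ 0.617 -0.394  0.011] res 0.0003271047996419371 top@.08 [ 0.604 -0.377] side@.08 [ 0.609 -0.428]
cars
308 [207.987 208.101] [0.579 0.336 0.015] yaw -25.298166469474904 tri (array([0.577, 0.336
[... 244 characters left out ...]
tri (array([0.485, 0.358, 0.013]), np.float64(0.0018195640269966405))
80 [247.275 441.55 ] [ 0.487 -0.361  0.015] yaw -43.09797740648192 tri (array([ 0.476, -0.272,  0.396]), np.float64(0.030537822513971306))
978 [240.95  451.144] [ 0.507 -0.39   0.015] yaw 6.565442985805654 tri (array([ 0.482, -0.29 ,  0.411]), np.float64(0.024415315969151516))
429 [252.704 435.59 ] [ 0.471 -0.344  0.015] yaw 11.148819430622677 tri (array([ 0.47 , -0.26 ,  0.386]), np.float64(0.03606685792397741))
pad [ 0.413 -0.402] [ 0.534 -0.317] [ 0.474 -0.36 ]
((4739.3203125, -3756.776123046875), 608.8392333984375)
pad [ 0.412 -0.44 ] [ 0.534 -0.351] [ 0.473 -0.395]
((4728.76904296875, -3786.267578125), 618.2236328125)
```

```bash
cat >> h.py <<'E'
def plan(pos,rpy=None,n=8,start=None,fingers=None):
    "rows (2 decimals) taking the tool from its measured pose to pos / rpy(deg), straight line + constant turn"
    st=monitor.state(); p=np.array(st['ee_pos']);r=R.from_euler('xyz',st['orientation'])
    if start is not None: p,r=np.array(start[0]),R.from_euler('xyz',start[1],degrees=True)
    g=R.from_euler('xyz',rpy,degrees=True) if rpy is not None else r
    w=np.degrees((r.inv()*g).as_rotvec())/n/4; d=(np.array(pos)-p)/n/.04
    out=[]
    for i in range(n):
        t=r.inv().apply(d); out.append(np.round(np.r_[t,w],2)); r=r*R.from_rotvec(np.radians(w*4))
    print('max',np.abs(out).max())
    for i,o in enumerate(out):
        print(','.join(f'{k}:{v:g}' for k,v in zip(['tx','ty','tz','wx','wy','wz'],o) if v), end='\n' if i%8<7 else '\n--\n')
E
python3 - <<'E'
from h import *
print([a for a in dir(bot) if a[0]!='_'],[a for a in dir(monitor) if a[0]!='_'])
plan([.633,-.077,.2],[180,0,84.6],24)
E
```

```text
['IKError', 'grasp_offset'] ['state']
max 0.8
tx:-0.65,ty:-0.47,tz:0.03,wz:0.8
tx:-0.68,ty:-0.43,tz:0.03,wz:0.8
tx:-0.7,ty:-0.39,tz:0.03,wz:0.8
tx:-0.72,ty:-0.35,tz:0.03,wz:0.8
tx:-0.74,ty:-0.31,tz:0.03,wz:0.8
tx:-0.76,ty:-0.27,tz:0.03,wz:0.8
tx:-0.77,ty:-0.23,tz:0.03,wz:0.8
tx:-0.78,ty:-0.18,tz:0.03,wz:0.8
--
tx:-0.79,ty:-0.14,tz:0.03,wz:0.8
tx:-0.8,ty:-0.1,tz:0.03,wz:0.8
tx:-0.8,ty:-0.05,tz:0.03,wz:0.8
tx:-0.8,ty:-0.01,tz:0.03,wz:0.8
tx:-0.8,ty:0.04,tz:0.03,wz:0.8
tx:-0.8,ty:0.08,tz:0.03,wz:0.8
tx:-0.79,ty:0.13,tz:0.03,wz:0.8
tx:-0.78,ty:0.17,tz:0.03,wz:0.8
--
tx:-0.77,ty:0.22,tz:0.03,wz:0.8
tx:-0.76,ty:0.26,tz:0.03,wz:0.8
tx:-0.74,ty:0.3,tz:0.03,wz:0.8
tx:-0.73,ty:0.34,tz:0.03,wz:0.8
tx:-0.71,ty:0.38,tz:0.03,wz:0.8
tx:-0.68,ty:0.42,tz:0.03,wz:0.8
tx:-0.66,ty:0.46,tz:0.03,wz:0.8
tx:-0.63,ty:0.5,tz:0.03,wz:0.8
--
```

Request:
{"method": "step_arm", "body": {
  "plan": [
    {"tx": -0.65, "ty": -0.47, "tz": 0.03, "wz": 0.8, "fingers": 0.6},
    {"tx": -0.68, "ty": -0.43, "tz": 0.03, "wz": 0.8, "fingers": 0.6},
    {"tx": -0.7, "ty": -0.39, "tz": 0.03, "wz": 0.8, "fingers": 0.6},
    {"tx": -0.72, "ty": -0.35, "tz": 0.03, "wz": 0.8, "fingers": 0.6},
    {"tx": -0.74, "ty": -0.31, "tz": 0.03, "wz": 0.8, "fingers": 0.6},
    {"tx": -0.76, "ty": -0.27, "tz": 0.03, "wz": 0.8, "fingers": 0.6},
    {"tx": -0.77, "ty": -0.23, "tz": 0.03, "wz": 0.8, "fingers": 0.6},
    {"tx": -0.78, "ty": -0.18, "tz": 0.03, "wz": 0.8, "fingers": 0.6}
  ],
  "newtons": 60
}}

```text
invalid input at $.plan[0]: expected keys tx, ty, tz, wx, wy, wz, fingers
```

Request:
{"method": "step_arm", "body": {
  "plan": [
    {"tx": -0.79, "ty": -0.14, "tz": 0.03, "wz": 0.8, "fingers": 0.69},
    {"tx": -0.8, "ty": -0.1, "tz": 0.03, "wz": 0.8, "fingers": 0.69},
    {"tx": -0.8, "ty": -0.05, "tz": 0.03, "wz": 0.8, "fingers": 0.69},
    {"tx": -0.8, "ty": -0.01, "tz": 0.03, "wz": 0.8, "fingers": 0.69},
    {"tx": -0.8, "ty": 0.04, "tz": 0.03, "wz": 0.8, "fingers": 0.69},
    {"tx": -0.8, "ty": 0.08, "tz": 0.03, "wz": 0.8, "fingers": 0.69},
    {"tx": -0.79, "ty": 0.13, "tz": 0.03, "wz": 0.8, "fingers": 0.69},
    {"tx": -0.78, "ty": 0.17, "tz": 0.03, "wz": 0.8, "fingers": 0.69}
  ]
}}

```text
invalid input at $.plan[0]: expected keys tx, ty, tz, wx, wy, wz, fingers
```

Request:
{"method": "step_arm", "body": {
  "plan": [
    {"tx": -0.77, "ty": 0.22, "tz": 0.03, "wz": 0.8, "fingers": 0.69},
    {"tx": -0.76, "ty": 0.26, "tz": 0.03, "wz": 0.8, "fingers": 0.69},
    {"tx": -0.74, "ty": 0.3, "tz": 0.03, "wz": 0.8, "fingers": 0.69},
    {"tx": -0.73, "ty": 0.34, "tz": 0.03, "wz": 0.8, "fingers": 0.69},
    {"tx": -0.71, "ty": 0.38, "tz": 0.03, "wz": 0.8, "fingers": 0.69},
    {"tx": -0.68, "ty": 0.42, "tz": 0.03, "wz": 0.8, "fingers": 0.69},
    {"tx": -0.66, "ty": 0.46, "tz": 0.03, "wz": 0.8, "fingers": 0.69},
    {"tx": -0.63, "ty": 0.5, "tz": 0.03, "wz": 0.8, "fingers": 0.69}
  ]
}}

```text
invalid input at $.plan[0]: expected keys tx, ty, tz, wx, wy, wz, fingers
```

```bash
python3 - <<'E'
from h import *
st=monitor.state();print(st['time_s'],st['ee_pos'],np.degrees(st['orientation']),st['opening'],st['joint_pos'])
w=cam('wrist','w1');f=200/np.tan(np.radians(w['vfov'])/2)
for e in(-.06,0,.06):
    X=np.array([.633,-.077,.087])+e*np.array([.094,.9956,0]);q=proj(w,X);print(q);cv2.circle(w['img'],(int(q[1]),int(q[0])),4,(255,0,0),1)
cv2.imwrite('pics/w1.png',w['img'][:,:,::-1])
plan([.633,-.077,.068],[180,0,84.6],8)
E
```

```text
2.4 [0.17971434 0.54620586 0.23131257] [-1.79999728e+02  2.32093239e-03  1.61790417e+02] 0.0856046256318001 [ 1.17950048e+00  3.06801298e-01  1.50637774e+00 -4.19734868e-05
  1.32841537e+00 -7.34685877e-02]
[627.64117178 -47.18362325]
[621.61708339  -7.5991468 ]
[615.50079125  32.59120348]
max 2.41
tx:-1.95,ty:-1.41,tz:0.51,wz:2.41
tx:-2.16,ty:-1.06,tz:0.51,wz:2.41
tx:-2.31,ty:-0.68,tz:0.51,wz:2.41
tx:-2.39,ty:-0.29,tz:0.51,wz:2.41
tx:-2.41,ty:0.12,tz:0.51,wz:2.41
tx:-2.35,ty:0.52,tz:0.51,wz:2.41
tx:-2.23,ty:0.91,tz:0.51,wz:2.41
tx:-2.05,ty:1.27,tz:0.51,wz:2.41
--
```

View pics/w1.png

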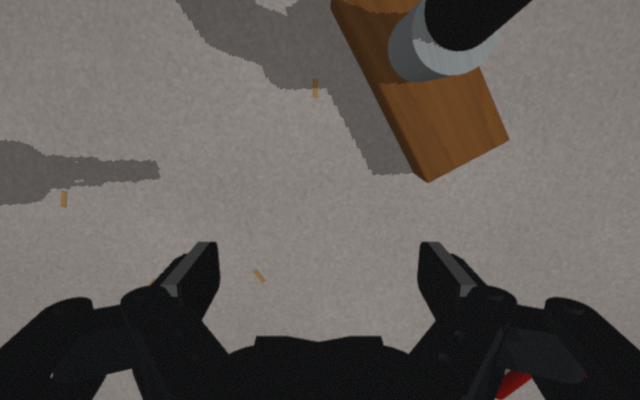

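The calls were refused because every key must be given. The wrist view shows only bench and fingers at the start place. Repeating with all keys.

Request:
{"method": "step_arm", "body": {
  "plan": [
    {"tx": -0.65, "ty": -0.47, "tz": 0.03, "wx": 0, "wy": 0, "wz": 0.8, "fingers": 0.6},
    {"tx": -0.68, "ty": -0.43, "tz": 0.03, "wx": 0, "wy": 0, "wz": 0.8, "fingers": 0.6},
    {"tx": -0.7, "ty": -0.39, "tz": 0.03, "wx": 0, "wy": 0, "wz": 0.8, "fingers": 0.6},
    {"tx": -0.72, "ty": -0.35, "tz": 0.03, "wx": 0, "wy": 0, "wz": 0.8, "fingers": 0.6},
    {"tx": -0.74, "ty": -0.31, "tz": 0.03, "wx": 0, "wy": 0, "wz": 0.8, "fingers": 0.6},
    {"tx": -0.76, "ty": -0.27, "tz": 0.03, "wx": 0, "wy": 0, "wz": 0.8, "fingers": 0.6},
    {"tx": -0.77, "ty": -0.23, "tz": 0.03, "wx": 0, "wy": 0, "wz": 0.8, "fingers": 0.6},
    {"tx": -0.78, "ty": -0.18, "tz": 0.03, "wx": 0, "wy": 0, "wz": 0.8, "fingers": 0.6}
  ],
  "newtons": 60
}}

```text
time_s: 3.45
ee_pos: [0.332, 0.3381, 0.2218]
orientation: [3.141, 0.0, 2.375]
contact_force: [0.2, 0.4, 0.3]
opening: 0.0339
finger_force: 0.0
```

Request:
{"method": "step_arm", "body": {
  "plan": [
    {"tx": -0.79, "ty": -0.14, "tz": 0.03, "wx": 0, "wy": 0, "wz": 0.8, "fingers": 0.69},
    {"tx": -0.8, "ty": -0.1, "tz": 0.03, "wx": 0, "wy": 0, "wz": 0.8, "fingers": 0.69},
    {"tx": -0.8, "ty": -0.05, "tz": 0.03, "wx": 0, "wy": 0, "wz": 0.8, "fingers": 0.69},
    {"tx": -0.8, "ty": -0.01, "tz": 0.03, "wx": 0, "wy": 0, "wz": 0.8, "fingers": 0.69},
    {"tx": -0.8, "ty": 0.04, "tz": 0.03, "wx": 0, "wy": 0, "wz": 0.8, "fingers": 0.69},
    {"tx": -0.8, "ty": 0.08, "tz": 0.03, "wx": 0, "wy": 0, "wz": 0.8, "fingers": 0.69},
    {"tx": -0.79, "ty": 0.13, "tz": 0.03, "wx": 0, "wy": 0, "wz": 0.8, "fingers": 0.69},
    {"tx": -0.78, "ty": 0.17, "tz": 0.03, "wx": 0, "wy": 0, "wz": 0.8, "fingers": 0.69}
  ]
}}

```text
time_s: 4.45
ee_pos: [0.4832, 0.1307, 0.2122]
orientation: [3.141, -0.0, 1.928]
contact_force: [-0.2, 0.6, -0.4]
opening: 0.0262
finger_force: 0.0
```

Request:
{"method": "step_arm", "body": {
  "plan": [
    {"tx": -0.77, "ty": 0.22, "tz": 0.03, "wx": 0, "wy": 0, "wz": 0.8, "fingers": 0.69},
    {"tx": -0.76, "ty": 0.26, "tz": 0.03, "wx": 0, "wy": 0, "wz": 0.8, "fingers": 0.69},
    {"tx": -0.74, "ty": 0.3, "tz": 0.03, "wx": 0, "wy": 0, "wz": 0.8, "fingers": 0.69},
    {"tx": -0.73, "ty": 0.34, "tz": 0.03, "wx": 0, "wy": 0, "wz": 0.8, "fingers": 0.69},
    {"tx": -0.71, "ty": 0.38, "tz": 0.03, "wx": 0, "wy": 0, "wz": 0.8, "fingers": 0.69},
    {"tx": -0.68, "ty": 0.42, "tz": 0.03, "wx": 0, "wy": 0, "wz": 0.8, "fingers": 0.69},
    {"tx": -0.66, "ty": 0.46, "tz": 0.03, "wx": 0, "wy": 0, "wz": 0.8, "fingers": 0.69},
    {"tx": -0.63, "ty": 0.5, "tz": 0.03, "wx": 0, "wy": 0, "wz": 0.8, "fingers": 0.69}
  ]
}}

```text
time_s: 5.45
ee_pos: [0.635, -0.0764, 0.2024]
orientation: [-3.142, -0.0, 1.481]
contact_force: [1.0, 0.3, 0.0]
opening: 0.0267
finger_force: 0.0
```

```bash
python3 - <<'E'
from h import *
st=monitor.state();print(st['time_s'],st['ee_pos'],np.degrees(st['orientation']),st['opening'],st['joint_pos'])
w=cam('wrist','w2')
for e in(-.06,0,.06):
    X=np.array([.633,-.077,.087])+e*np.array([.094,.9956,0]);q=proj(w,X);print(q);cv2.circle(w['img'],(int(q[1]),int(q[0])),4,(255,0,0),1)
cv2.imwrite('pics/w2.png',w['img'][:,:,::-1])
plan([.633,-.077,.068],[180,0,84.6],8)
E
```

```text
5.45 [ 0.63504905 -0.07638862  0.20239638] [-1.79997755e+02 -4.86264189e-03  8.48803368e+01] 0.02668867970049083 [-1.85783432e-01  4.17316015e-01  1.40546561e+00  8.33325405e-05
  1.31885821e+00 -9.64492298e-02]
[256.43924336 316.26199376]
[188.39902965 316.44984397]
[111.92127682 316.66098913]
max 0.42
tx:0.01,ty:-0.02,tz:0.42,wx:0.01,wy:0.01
tx:0.01,ty:-0.02,tz:0.42,wx:0.01,wy:0.01
tx:0.01,ty:-0.02,tz:0.42,wx:0.01,wy:0.01
tx:0.01,ty:-0.02,tz:0.42,wx:0.01,wy:0.01
tx:0.01,ty:-0.02,tz:0.42,wx:0.01,wy:0.01
tx:0.01,ty:-0.02,tz:0.42,wx:0.01,wy:0.01
tx:0.01,ty:-0.02,tz:0.42,wx:0.01,wy:0.01
tx:0.01,ty:-0.02,tz:0.42,wx:0.01,wy:0.01
--
```

View pics/w2.png

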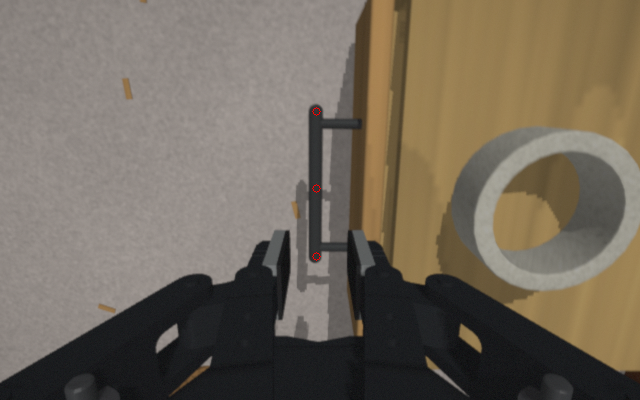

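The wrist view shows the bar (column 316, rows 111-256) exactly under the projected points, and midway between the fingers; descend and grip.

Request:
{"method": "step_arm", "body": {
  "plan": [
    {"tx": 0, "ty": -0.01, "tz": 0.42, "wx": 0, "wy": 0, "wz": 0, "fingers": 0.69},
    {"tx": 0, "ty": -0.01, "tz": 0.42, "wx": 0, "wy": 0, "wz": 0, "fingers": 0.69},
    {"tx": 0, "ty": -0.01, "tz": 0.42, "wx": 0, "wy": 0, "wz": 0, "fingers": 0.69},
    {"tx": 0, "ty": -0.01, "tz": 0.42, "wx": 0, "wy": 0, "wz": 0, "fingers": 0.69},
    {"tx": 0, "ty": -0.01, "tz": 0.42, "wx": 0, "wy": 0, "wz": 0, "fingers": 0.69},
    {"tx": 0, "ty": -0.01, "tz": 0.42, "wx": 0, "wy": 0, "wz": 0, "fingers": 0.69},
    {"tx": 0, "ty": -0.01, "tz": 0.42, "wx": 0, "wy": 0, "wz": 0, "fingers": 0.69},
    {"tx": 0, "ty": -0.01, "tz": 0.42, "wx": 0, "wy": 0, "wz": 0, "fingers": 0.69}
  ]
}}

```text
time_s: 6.5
ee_pos: [0.6323, -0.0754, 0.0682]
orientation: [3.139, 0.0, 1.483]
contact_force: [-8.4, 3.8, 81.9]
opening: 0.0265
finger_force: 39.1
```

Request:
{"method": "step_arm", "body": {
  "plan": [
    {"tx": 0, "ty": 0, "tz": 0, "wx": 0, "wy": 0, "wz": 0, "fingers": 1},
    {"tx": 0, "ty": 0, "tz": 0, "wx": 0, "wy": 0, "wz": 0, "fingers": 1},
    {"tx": 0, "ty": 0, "tz": 0, "wx": 0, "wy": 0, "wz": 0, "fingers": 1},
    {"tx": 0, "ty": -0.1, "tz": 0, "wx": 0, "wy": 0, "wz": 0, "fingers": 1},
    {"tx": 0, "ty": -0.2, "tz": 0, "wx": 0, "wy": 0, "wz": 0, "fingers": 1},
    {"tx": 0, "ty": -0.3, "tz": 0, "wx": 0, "wy": 0, "wz": 0, "fingers": 1},
    {"tx": 0, "ty": -0.3, "tz": 0, "wx": 0, "wy": 0, "wz": 0, "fingers": 1},
    {"tx": 0, "ty": -0.3, "tz": 0, "wx": 0, "wy": 0, "wz": 0, "fingers": 1}
  ],
  "newtons": 60
}}

```text
time_s: 7.5
ee_pos: [0.5845, -0.071, 0.0689]
orientation: [3.138, -0.0, 1.483]
contact_force: [0.9, 1.0, 6.6]
opening: 0.0088
finger_force: 58.9
```

Request:
{"method": "step_arm", "body": {
  "plan": [
    {"tx": 0, "ty": -0.4, "tz": 0, "wx": 0, "wy": 0, "wz": 0, "fingers": 1},
    {"tx": 0, "ty": -0.4, "tz": 0, "wx": 0, "wy": 0, "wz": 0, "fingers": 1},
    {"tx": 0, "ty": -0.4, "tz": 0, "wx": 0, "wy": 0, "wz": 0, "fingers": 1},
    {"tx": 0, "ty": -0.4, "tz": 0, "wx": 0, "wy": 0, "wz": 0, "fingers": 1},
    {"tx": 0, "ty": -0.4, "tz": 0, "wx": 0, "wy": 0, "wz": 0, "fingers": 1},
    {"tx": 0, "ty": -0.4, "tz": 0, "wx": 0, "wy": 0, "wz": 0, "fingers": 1},
    {"tx": 0, "ty": -0.3, "tz": 0, "wx": 0, "wy": 0, "wz": 0, "fingers": 1},
    {"tx": 0, "ty": -0.2, "tz": 0, "wx": 0, "wy": 0, "wz": 0, "fingers": 1}
  ]
}}

```text
time_s: 8.5
ee_pos: [0.4683, -0.0598, 0.0688]
orientation: [3.139, -0.002, 1.482]
contact_force: [2.7, 4.1, 8.1]
opening: 0.0088
finger_force: 59.1
```

```bash
python3 - <<'E'
from h import *
st=monitor.state();print(st['time_s'],st['ee_pos'],np.degrees(st['orientation']),st['opening'],st['contact_force'])
w=cam('side','s3')
E
```

```text
8.5 [ 0.46829374 -0.05979956  0.06884699] [ 1.79862384e+02 -1.06354137e-01  8.49263145e+01] 0.008792901478721958 [2.66446845 4.0849247  8.13401226]
```

View pics/s3.png

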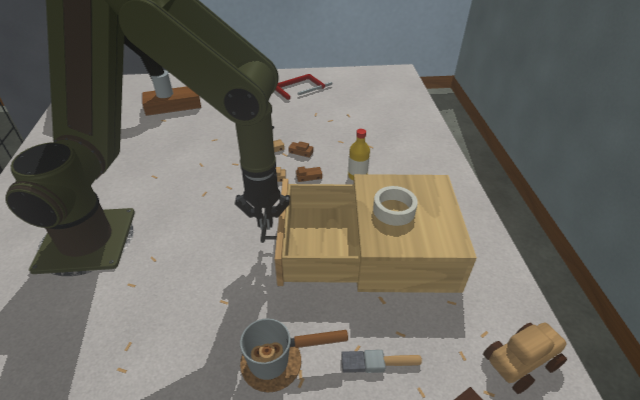

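The drawer is following, about 165 mm out. Pull on gently to the stop.

Request:
{"method": "step_arm", "body": {
  "plan": [
    {"tx": 0, "ty": -0.1, "tz": 0, "wx": 0, "wy": 0, "wz": 0, "fingers": 1},
    {"tx": 0, "ty": -0.1, "tz": 0, "wx": 0, "wy": 0, "wz": 0, "fingers": 1},
    {"tx": 0, "ty": -0.1, "tz": 0, "wx": 0, "wy": 0, "wz": 0, "fingers": 1},
    {"tx": 0, "ty": 0, "tz": 0, "wx": 0, "wy": 0, "wz": 0, "fingers": 1},
    {"tx": 0, "ty": 0, "tz": 0, "wx": 0, "wy": 0, "wz": 0, "fingers": 1},
    {"tx": 0, "ty": 0, "tz": 0, "wx": 0, "wy": 0, "wz": 0, "fingers": 1},
    {"tx": 0, "ty": 0, "tz": 0, "wx": 0, "wy": 0, "wz": 0, "fingers": 1},
    {"tx": 0, "ty": 0, "tz": 0, "wx": 0, "wy": 0, "wz": 0, "fingers": 1}
  ]
}}

```text
time_s: 9.55
ee_pos: [0.4585, -0.0589, 0.0689]
orientation: [3.136, -0.002, 1.482]
contact_force: [5.1, 5.5, 6.1]
opening: 0.009
finger_force: 59.2
```

Request:
{"method": "step_arm", "body": {
  "plan": [
    {"tx": 0, "ty": -0.1, "tz": 0, "wx": 0, "wy": 0, "wz": 0, "fingers": 1},
    {"tx": 0, "ty": -0.1, "tz": 0, "wx": 0, "wy": 0, "wz": 0, "fingers": 1},
    {"tx": 0, "ty": 0, "tz": 0, "wx": 0, "wy": 0, "wz": 0, "fingers": 1},
    {"tx": 0, "ty": 0, "tz": 0, "wx": 0, "wy": 0, "wz": 0, "fingers": 1},
    {"tx": 0, "ty": 0, "tz": 0, "wx": 0, "wy": 0, "wz": 0, "fingers": 1},
    {"tx": 0, "ty": 0, "tz": 0, "wx": 0, "wy": 0, "wz": 0, "fingers": 1},
    {"tx": 0, "ty": 0, "tz": 0, "wx": 0, "wy": 0, "wz": 0, "fingers": 1},
    {"tx": 0, "ty": 0, "tz": 0, "wx": 0, "wy": 0, "wz": 0, "fingers": 1}
  ]
}}

```text
time_s: 10.55
ee_pos: [0.4585, -0.0589, 0.069]
orientation: [3.123, -0.002, 1.481]
contact_force: [19.9, 8.0, -12.9]
opening: 0.009
finger_force: 58.8
```

Stop reached (force rising, no more motion). Release, rise, go to the pot.

Request:
{"method": "step_arm", "body": {
  "plan": [
    {"tx": 0, "ty": 0.2, "tz": 0, "wx": 0, "wy": 0, "wz": 0, "fingers": 1},
    {"tx": 0, "ty": 0, "tz": 0, "wx": 0, "wy": 0, "wz": 0, "fingers": 0.69},
    {"tx": 0, "ty": 0, "tz": 0, "wx": 0, "wy": 0, "wz": 0, "fingers": 0.69},
    {"tx": 0, "ty": 0, "tz": 0, "wx": 0, "wy": 0, "wz": 0, "fingers": 0.69},
    {"tx": 0, "ty": 0, "tz": -0.5, "wx": 0, "wy": 0, "wz": 0, "fingers": 0.69},
    {"tx": 0, "ty": 0, "tz": -1, "wx": 0, "wy": 0, "wz": 0, "fingers": 0.69},
    {"tx": 0, "ty": 0, "tz": -1, "wx": 0, "wy": 0, "wz": 0, "fingers": 0.69},
    {"tx": 0, "ty": 0, "tz": -1, "wx": 0, "wy": 0, "wz": 0, "fingers": 0.69}
  ]
}}

```text
time_s: 11.55
ee_pos: [0.4551, -0.0599, 0.209]
orientation: [-3.141, 0.0, 1.483]
contact_force: [1.1, -0.3, 0.6]
opening: 0.0265
finger_force: 0.0
```

```bash
python3 - <<'E'
from h import *
plan([.554,-.371,.18],[180,0,3],24)
E
```

```text
max 0.85
tx:-0.31,ty:0.13,tz:0.03,wz:0.85
tx:-0.31,ty:0.15,tz:0.03,wz:0.85
tx:-0.3,ty:0.17,tz:0.03,wz:0.85
tx:-0.29,ty:0.18,tz:0.03,wz:0.85
tx:-0.27,ty:0.2,tz:0.03,wz:0.85
tx:-0.26,ty:0.22,tz:0.03,wz:0.85
tx:-0.25,ty:0.23,tz:0.03,wz:0.85
tx:-0.23,ty:0.25,tz:0.03,wz:0.85
--
tx:-0.22,ty:0.26,tz:0.03,wz:0.85
tx:-0.2,ty:0.27,tz:0.03,wz:0.85
tx:-0.19,ty:0.28,tz:0.03,wz:0.85
tx:-0.17,ty:0.3,tz:0.03,wz:0.85
tx:-0.15,ty:0.3,tz:0.03,wz:0.85
tx:-0.13,ty:0.31,tz:0.03,wz:0.85
tx:-0.11,ty:0.32,tz:0.03,wz:0.85
tx:-0.09,ty:0.33,tz:0.03,wz:0.85
--
tx:-0.07,ty:0.33,tz:0.03,wz:0.85
tx:-0.05,ty:0.34,tz:0.03,wz:0.85
tx:-0.03,ty:0.34,tz:0.03,wz:0.85
tx:-0.01,ty:0.34,tz:0.03,wz:0.85
tx:0.01,ty:0.34,tz:0.03,wz:0.85
tx:0.03,ty:0.34,tz:0.03,wz:0.85
tx:0.05,ty:0.34,tz:0.03,wz:0.85
tx:0.07,ty:0.33,tz:0.03,wz:0.85
--
```

Request:
{"method": "step_arm", "body": {
  "plan": [
    {"tx": -0.28, "ty": 0.19, "tz": 0.03, "wx": 0, "wy": 0, "wz": 0.85, "fingers": 0.4},
    {"tx": -0.28, "ty": 0.19, "tz": 0.03, "wx": 0, "wy": 0, "wz": 0.85, "fingers": 0.4},
    {"tx": -0.28, "ty": 0.19, "tz": 0.03, "wx": 0, "wy": 0, "wz": 0.85, "fingers": 0.4},
    {"tx": -0.28, "ty": 0.19, "tz": 0.03, "wx": 0, "wy": 0, "wz": 0.85, "fingers": 0.4},
    {"tx": -0.28, "ty": 0.19, "tz": 0.03, "wx": 0, "wy": 0, "wz": 0.85, "fingers": 0.4},
    {"tx": -0.28, "ty": 0.19, "tz": 0.03, "wx": 0, "wy": 0, "wz": 0.85, "fingers": 0.4},
    {"tx": -0.28, "ty": 0.19, "tz": 0.03, "wx": 0, "wy": 0, "wz": 0.85, "fingers": 0.4},
    {"tx": -0.28, "ty": 0.19, "tz": 0.03, "wx": 0, "wy": 0, "wz": 0.85, "fingers": 0.4}
  ]
}}

```text
time_s: 12.55
ee_pos: [0.4879, -0.1632, 0.1984]
orientation: [-3.142, 0.0, 1.005]
contact_force: [-0.3, 0.6, -1.1]
opening: 0.0512
finger_force: 0.0
```

Request:
{"method": "step_arm", "body": {
  "plan": [
    {"tx": -0.16, "ty": 0.3, "tz": 0.03, "wx": 0, "wy": 0, "wz": 0.85, "fingers": 0.4},
    {"tx": -0.16, "ty": 0.3, "tz": 0.03, "wx": 0, "wy": 0, "wz": 0.85, "fingers": 0.4},
    {"tx": -0.16, "ty": 0.3, "tz": 0.03, "wx": 0, "wy": 0, "wz": 0.85, "fingers": 0.4},
    {"tx": -0.16, "ty": 0.3, "tz": 0.03, "wx": 0, "wy": 0, "wz": 0.85, "fingers": 0.4},
    {"tx": -0.16, "ty": 0.3, "tz": 0.03, "wx": 0, "wy": 0, "wz": 0.85, "fingers": 0.4},
    {"tx": -0.16, "ty": 0.3, "tz": 0.03, "wx": 0, "wy": 0, "wz": 0.85, "fingers": 0.4},
    {"tx": -0.16, "ty": 0.3, "tz": 0.03, "wx": 0, "wy": 0, "wz": 0.85, "fingers": 0.4},
    {"tx": -0.16, "ty": 0.3, "tz": 0.03, "wx": 0, "wy": 0, "wz": 0.85, "fingers": 0.4}
  ]
}}

```text
time_s: 13.55
ee_pos: [0.5207, -0.2658, 0.1888]
orientation: [-3.142, 0.0, 0.53]
contact_force: [-0.2, 0.3, 0.1]
opening: 0.0513
finger_force: 0.0
```

Request:
{"method": "step_arm", "body": {
  "plan": [
    {"tx": 0, "ty": 0.34, "tz": 0.03, "wx": 0, "wy": 0, "wz": 0.85, "fingers": 0.4},
    {"tx": 0, "ty": 0.34, "tz": 0.03, "wx": 0, "wy": 0, "wz": 0.85, "fingers": 0.4},
    {"tx": 0, "ty": 0.34, "tz": 0.03, "wx": 0, "wy": 0, "wz": 0.85, "fingers": 0.4},
    {"tx": 0, "ty": 0.34, "tz": 0.03, "wx": 0, "wy": 0, "wz": 0.85, "fingers": 0.4},
    {"tx": 0, "ty": 0.34, "tz": 0.03, "wx": 0, "wy": 0, "wz": 0.85, "fingers": 0.4},
    {"tx": 0, "ty": 0.34, "tz": 0.03, "wx": 0, "wy": 0, "wz": 0.85, "fingers": 0.4},
    {"tx": 0, "ty": 0.34, "tz": 0.03, "wx": 0, "wy": 0, "wz": 0.85, "fingers": 0.4},
    {"tx": 0, "ty": 0.34, "tz": 0.03, "wx": 0, "wy": 0, "wz": 0.85, "fingers": 0.4}
  ]
}}

```text
time_s: 14.55
ee_pos: [0.5552, -0.368, 0.1791]
orientation: [-3.142, 0.0, 0.055]
contact_force: [-0.2, 0.6, -0.4]
opening: 0.0513
finger_force: 0.0
```

```bash
python3 - <<'E'
from h import *
w=cam('wrist');st=monitor.state();print(st['ee_pos'],np.degrees(st['orientation']),st['joint_pos'])
for X in([.522,-.3735,.064],[.554,-.371,.064],[.628,-.367,.064]):
    q=proj(w,np.array(X));print(q);cv2.circle(w['img'],(int(q[1]),int(q[0])),4,(255,0,0),1)
cv2.imwrite('pics/w4.png',w['img'][:,:,::-1])
plan([.554,-.371,.045],[180,0,3],8)
E
```

```text
[ 0.55535338 -0.36994164  0.17886552] [ 1.79906157e+02 -7.14232560e-03  3.02896184e+00] [-6.50267838e-01  4.72204642e-01  1.37268615e+00 -1.21451238e-03
  1.29554790e+00  8.67992647e-01]
[225.62939532 323.19570638]
[188.24201013 322.42008541]
[ 92.23324704 322.80498174]
max 0.42
tz:0.42
tz:0.42
tz:0.42
tz:0.42
tz:0.42
tz:0.42
tz:0.42
tz:0.42
--
```

View pics/w4.png

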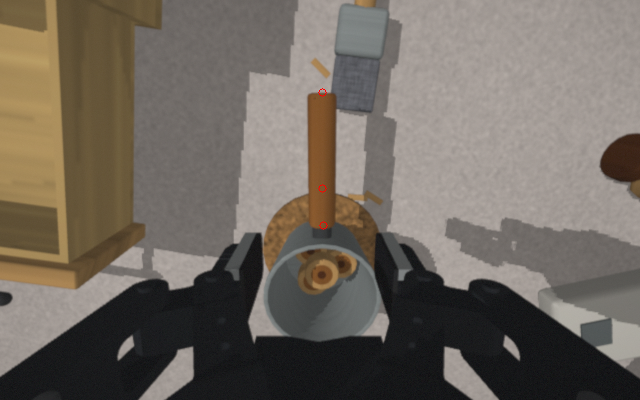

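The handle (column 322, rows 95-230) lies centred between the fingers, matching my projected points; the drawer is visible open at left. Descend and grip.

Request:
{"method": "step_arm", "body": {
  "plan": [
    {"tx": 0, "ty": 0, "tz": 0.6, "wx": 0, "wy": 0, "wz": 0, "fingers": 0.4},
    {"tx": 0, "ty": 0, "tz": 0.6, "wx": 0, "wy": 0, "wz": 0, "fingers": 0.4},
    {"tx": 0, "ty": 0, "tz": 0.6, "wx": 0, "wy": 0, "wz": 0, "fingers": 0.4},
    {"tx": 0, "ty": 0, "tz": 0.6, "wx": 0, "wy": 0, "wz": 0, "fingers": 0.4},
    {"tx": 0, "ty": 0, "tz": 0.4, "wx": 0, "wy": 0, "wz": 0, "fingers": 0.4},
    {"tx": 0, "ty": 0, "tz": 0.3, "wx": 0, "wy": 0, "wz": 0, "fingers": 0.4},
    {"tx": 0, "ty": 0, "tz": 0.15, "wx": 0, "wy": 0, "wz": 0, "fingers": 0.4},
    {"tx": 0, "ty": 0, "tz": 0.1, "wx": 0, "wy": 0, "wz": 0, "fingers": 0.4}
  ]
}}

```text
time_s: 15.6
ee_pos: [0.5556, -0.3673, 0.0455]
orientation: [3.141, -0.001, 0.059]
contact_force: [-0.2, -0.3, 0.2]
opening: 0.0509
finger_force: 0.0
```

Request:
{"method": "step_arm", "body": {
  "plan": [
    {"tx": 0, "ty": 0, "tz": 0, "wx": 0, "wy": 0, "wz": 0, "fingers": 1},
    {"tx": 0, "ty": 0, "tz": 0, "wx": 0, "wy": 0, "wz": 0, "fingers": 1},
    {"tx": 0, "ty": 0, "tz": 0, "wx": 0, "wy": 0, "wz": 0, "fingers": 1},
    {"tx": 0, "ty": 0, "tz": 0, "wx": 0, "wy": 0, "wz": 0, "fingers": 1},
    {"tx": 0, "ty": 0, "tz": -0.2, "wx": 0, "wy": 0, "wz": 0, "fingers": 1},
    {"tx": 0, "ty": 0, "tz": -0.4, "wx": 0, "wy": 0, "wz": 0, "fingers": 1},
    {"tx": 0, "ty": 0, "tz": -0.6, "wx": 0, "wy": 0, "wz": 0, "fingers": 1},
    {"tx": 0, "ty": 0, "tz": -0.6, "wx": 0, "wy": 0, "wz": 0, "fingers": 1}
  ],
  "newtons": 110
}}

```text
time_s: 16.6
ee_pos: [0.5552, -0.3667, 0.1185]
orientation: [-3.141, 0.0, 0.059]
contact_force: [0.8, -0.3, -2.9]
opening: 0.0193
finger_force: 108.6
```

Request:
{"method": "step_arm", "body": {
  "plan": [
    {"tx": 0.2, "ty": 0, "tz": -0.57, "wx": 0, "wy": 0, "wz": 0, "fingers": 1},
    {"tx": 0.2, "ty": 0, "tz": -0.57, "wx": 0, "wy": 0, "wz": 0, "fingers": 1},
    {"tx": 0.2, "ty": 0, "tz": -0.57, "wx": 0, "wy": 0, "wz": 0, "fingers": 1},
    {"tx": 0.2, "ty": 0, "tz": -0.57, "wx": 0, "wy": 0, "wz": 0, "fingers": 1},
    {"tx": 0.2, "ty": 0, "tz": -0.57, "wx": 0, "wy": 0, "wz": 0, "fingers": 1},
    {"tx": 0.2, "ty": 0, "tz": -0.57, "wx": 0, "wy": 0, "wz": 0, "fingers": 1},
    {"tx": 0.2, "ty": 0, "tz": -0.57, "wx": 0, "wy": 0, "wz": 0, "fingers": 1},
    {"tx": 0.2, "ty": 0, "tz": -0.57, "wx": 0, "wy": 0, "wz": 0, "fingers": 1}
  ]
}}

```text
time_s: 17.6
ee_pos: [0.619, -0.3627, 0.3011]
orientation: [-3.141, 0.0, 0.059]
contact_force: [0.6, -0.0, -2.5]
opening: 0.0192
finger_force: 108.7
```

Request:
{"method": "step_arm", "body": {
  "plan": [
    {"tx": 0.2, "ty": -0.3, "tz": 0, "wx": 0, "wy": 0, "wz": 0, "fingers": 1},
    {"tx": 0.2, "ty": -0.7, "tz": 0, "wx": 0, "wy": 0, "wz": 0, "fingers": 1},
    {"tx": 0.2, "ty": -0.95, "tz": 0, "wx": 0, "wy": 0, "wz": 0, "fingers": 1},
    {"tx": 0.2, "ty": -1, "tz": 0, "wx": 0, "wy": 0, "wz": 0, "fingers": 1},
    {"tx": 0.2, "ty": -1, "tz": 0, "wx": 0, "wy": 0, "wz": 0, "fingers": 1},
    {"tx": 0.2, "ty": -1, "tz": 0, "wx": 0, "wy": 0, "wz": 0, "fingers": 1},
    {"tx": 0.2, "ty": -1, "tz": 0, "wx": 0, "wy": 0, "wz": 0, "fingers": 1},
    {"tx": 0.2, "ty": -0.8, "tz": 0, "wx": 0, "wy": 0, "wz": 0, "fingers": 1}
  ]
}}

```text
time_s: 18.6
ee_pos: [0.6659, -0.0869, 0.2984]
orientation: [-3.14, 0.003, 0.061]
contact_force: [1.2, -0.2, -3.4]
opening: 0.0189
finger_force: 108.7
```

Request:
{"method": "step_arm", "body": {
  "plan": [
    {"tx": 0, "ty": -0.4, "tz": 0, "wx": 0, "wy": 0, "wz": 0, "fingers": 1},
    {"tx": 0, "ty": 0, "tz": 0, "wx": 0.5, "wy": 0, "wz": 0, "fingers": 1},
    {"tx": 0, "ty": 0, "tz": 0, "wx": 1, "wy": 0, "wz": 0, "fingers": 1},
    {"tx": 0, "ty": 0, "tz": 0, "wx": 1, "wy": 0, "wz": 0, "fingers": 1},
    {"tx": 0, "ty": 0, "tz": 0, "wx": 0.5, "wy": 0, "wz": 0, "fingers": 1},
    {"tx": 0, "ty": 0, "tz": 0, "wx": 0, "wy": 0, "wz": 0, "fingers": 1},
    {"tx": 0, "ty": 0, "tz": 0, "wx": 0, "wy": 0, "wz": 0, "fingers": 1},
    {"tx": 0, "ty": 0, "tz": 0, "wx": 0, "wy": 0, "wz": 0, "fingers": 1}
  ]
}}

```text
time_s: 19.6
ee_pos: [0.6661, -0.0735, 0.2999]
orientation: [-2.933, -0.0, 0.06]
contact_force: [-1.0, 0.4, -3.8]
opening: 0.019
finger_force: 109.3
```

```bash
python3 - <<'E'
from h import *
st=monitor.state();print(st['ee_pos'],np.degrees(st['orientation']),np.degrees(st['joint_pos']))
cam('side','s5')
E
```

```text
[ 0.66613059 -0.07353512  0.29991847] [-1.68022385e+02 -1.61102939e-02  3.42893890e+00] [-16.16353335  24.80720756  66.13103457  11.29640362  93.05553122
  70.61535327]
```

View pics/s5.png

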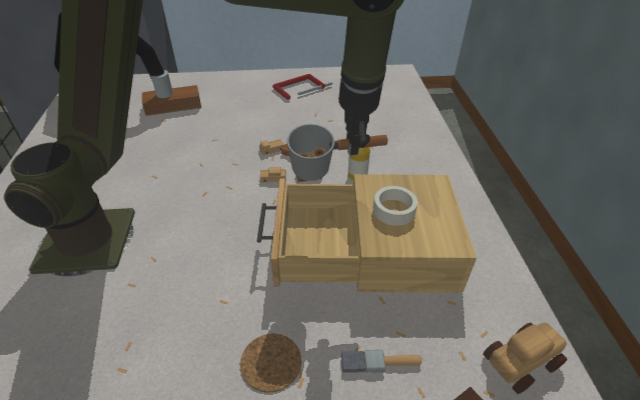

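Positive wx rolls joint 4 the way its range allows. The side view shows the pot (310,150) above the open drawer region, tilting. Raise a bit, shift to +y, and continue rolling.

Request:
{"method": "step_arm", "body": {
  "plan": [
    {"tx": -0.1, "ty": -0.6, "tz": -0.5, "wx": 0, "wy": 0, "wz": 0, "fingers": 1},
    {"tx": 0, "ty": -0.9, "tz": -0.5, "wx": 0.5, "wy": 0, "wz": 0, "fingers": 1},
    {"tx": 0, "ty": -0.3, "tz": 0, "wx": 1, "wy": 0, "wz": 0, "fingers": 1},
    {"tx": 0, "ty": 0, "tz": 0, "wx": 1, "wy": 0, "wz": 0, "fingers": 1},
    {"tx": 0, "ty": 0, "tz": 0, "wx": 1, "wy": 0, "wz": 0, "fingers": 1},
    {"tx": 0, "ty": 0, "tz": 0, "wx": 1, "wy": 0, "wz": 0, "fingers": 1},
    {"tx": 0, "ty": 0, "tz": 0, "wx": 1, "wy": 0, "wz": 0, "fingers": 1},
    {"tx": 0, "ty": 0, "tz": 0, "wx": 1, "wy": 0, "wz": 0, "fingers": 1}
  ]
}}

```text
time_s: 20.65
ee_pos: [0.6586, -0.012, 0.3544]
orientation: [-2.478, -0.001, 0.06]
contact_force: [-0.4, -0.6, -2.8]
opening: 0.0193
finger_force: 109.8
```

Request:
{"method": "step_arm", "body": {
  "plan": [
    {"tx": 0, "ty": 0, "tz": 0, "wx": 1, "wy": 0, "wz": 0, "fingers": 1},
    {"tx": 0, "ty": 0, "tz": 0, "wx": 1, "wy": 0, "wz": 0, "fingers": 1},
    {"tx": 0, "ty": 0, "tz": 0, "wx": 1, "wy": 0, "wz": 0, "fingers": 1},
    {"tx": 0, "ty": 0, "tz": 0, "wx": 1, "wy": 0, "wz": 0, "fingers": 1},
    {"tx": 0, "ty": 0, "tz": 0, "wx": 0.5, "wy": 0, "wz": 0, "fingers": 1},
    {"tx": 0, "ty": 0, "tz": 0, "wx": 0, "wy": 0, "wz": 0, "fingers": 1},
    {"tx": 0, "ty": 0, "tz": 0, "wx": 0, "wy": 0, "wz": 0, "fingers": 1},
    {"tx": 0, "ty": 0, "tz": 0, "wx": 0, "wy": 0, "wz": 0, "fingers": 1}
  ]
}}

```text
time_s: 21.65
ee_pos: [0.6586, -0.0119, 0.355]
orientation: [-2.166, -0.001, 0.06]
contact_force: [1.6, -1.8, -1.3]
opening: 0.0191
finger_force: 110.3
```

```bash
python3 - <<'E'
from h import *
st=monitor.state();print(st['ee_pos'],np.degrees(st['orientation']),np.degrees(st['joint_pos']))
a=cam('side');b=cam('top');im=np.vstack([a['img'],b['img']])[:,:,::-1]
cv2.imwrite('pics/s6.png',cv2.resize(im,(480,600),interpolation=cv2.INTER_AREA))
E
```

```text
[ 0.65855352 -0.01190706  0.35495648] [-1.24075886e+02 -8.03753112e-02  3.43169067e+00] [-28.46331334  32.97116581  65.82783731  48.59151036 110.25050441
  63.38980836]
```

View pics/s6.png

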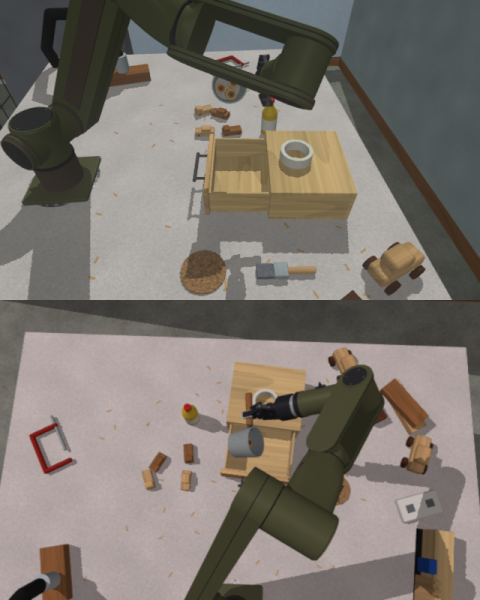

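Side and top views show the pot tilted ~56° above the drawer with nothing close to touching. Roll on.

Request:
{"method": "step_arm", "body": {
  "plan": [
    {"tx": 0, "ty": 0, "tz": 0, "wx": 1, "wy": 0, "wz": 0, "fingers": 1},
    {"tx": 0, "ty": 0.1, "tz": 0, "wx": 1, "wy": 0, "wz": 0, "fingers": 1},
    {"tx": 0, "ty": 0.1, "tz": 0, "wx": 1, "wy": 0, "wz": 0, "fingers": 1},
    {"tx": 0, "ty": 0.1, "tz": 0, "wx": 1, "wy": 0, "wz": 0, "fingers": 1},
    {"tx": 0, "ty": 0.1, "tz": 0, "wx": 1, "wy": 0, "wz": 0, "fingers": 1},
    {"tx": 0, "ty": 0.1, "tz": 0, "wx": 1, "wy": 0, "wz": 0, "fingers": 1},
    {"tx": 0, "ty": 0.1, "tz": 0, "wx": 1, "wy": 0, "wz": 0, "fingers": 1},
    {"tx": 0, "ty": 0.1, "tz": 0, "wx": 1, "wy": 0, "wz": 0, "fingers": 1}
  ]
}}

```text
time_s: 22.75
ee_pos: [0.6593, -0.021, 0.3279]
orientation: [-1.605, -0.001, 0.059]
contact_force: [0.9, -0.3, -3.5]
opening: 0.0189
finger_force: 110.5
```

Request:
{"method": "step_arm", "body": {
  "plan": [
    {"tx": 0, "ty": 0, "tz": 0, "wx": 1, "wy": 0, "wz": 0, "fingers": 1},
    {"tx": 0, "ty": 0, "tz": 0, "wx": 1, "wy": 0, "wz": 0, "fingers": 1},
    {"tx": 0, "ty": 0, "tz": 0, "wx": 1, "wy": 0, "wz": 0, "fingers": 1},
    {"tx": 0, "ty": 0, "tz": 0, "wx": 0, "wy": 0, "wz": 0, "fingers": 1},
    {"tx": 0, "ty": 0, "tz": 0, "wx": 0, "wy": 0, "wz": 0, "fingers": 1},
    {"tx": 0, "ty": 0, "tz": 0, "wx": 0, "wy": 0, "wz": 0, "fingers": 1},
    {"tx": 0, "ty": 0, "tz": 0, "wx": 0, "wy": 0, "wz": 0, "fingers": 1},
    {"tx": 0, "ty": 0, "tz": 0, "wx": 0, "wy": 0, "wz": 0, "fingers": 1}
  ]
}}

```text
time_s: 23.75
ee_pos: [0.659, -0.0209, 0.3283]
orientation: [-1.397, -0.001, 0.059]
contact_force: [0.4, -1.4, -2.3]
opening: 0.0193
finger_force: 110.5
```

```bash
python3 - <<'E'
from h import *
st=monitor.state();print(st['ee_pos'],np.degrees(st['orientation']),np.degrees(st['joint_pos']))
a=cam('side');b=cam('top');im=np.vstack([a['img'],b['img']])[:,:,::-1]
cv2.imwrite('pics/s7.png',cv2.resize(im,(480,600),interpolation=cv2.INTER_AREA))
E
```

```text
[ 0.65895577 -0.0208769   0.32827918] [-8.00453248e+01 -4.51613475e-02  3.38904463e+00] [-32.64099344  51.45494886  74.07018902  76.17392666 124.89331391
  53.31013439]
```

View pics/s7.png

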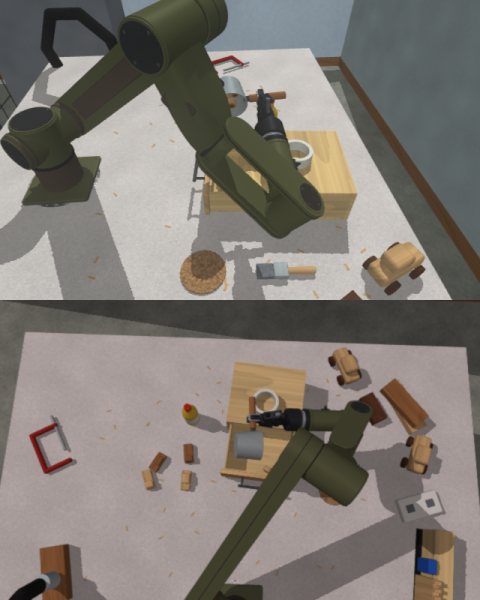

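Pot at ~100°, wrist well clear. Continue to ~122° while rising a little.

Request:
{"method": "step_arm", "body": {
  "plan": [
    {"tx": 0, "ty": -0.2, "tz": 0.07, "wx": 1, "wy": 0, "wz": 0, "fingers": 1},
    {"tx": 0, "ty": -0.2, "tz": 0.07, "wx": 1, "wy": 0, "wz": 0, "fingers": 1},
    {"tx": 0, "ty": -0.2, "tz": 0.07, "wx": 1, "wy": 0, "wz": 0, "fingers": 1},
    {"tx": 0, "ty": -0.2, "tz": 0.07, "wx": 1, "wy": 0, "wz": 0, "fingers": 1},
    {"tx": 0, "ty": -0.2, "tz": 0.07, "wx": 1, "wy": 0, "wz": 0, "fingers": 1},
    {"tx": 0, "ty": 0, "tz": 0, "wx": 0.5, "wy": 0, "wz": 0, "fingers": 1},
    {"tx": 0, "ty": 0, "tz": 0, "wx": 0, "wy": 0, "wz": 0, "fingers": 1},
    {"tx": 0, "ty": 0, "tz": 0, "wx": 0, "wy": 0, "wz": 0, "fingers": 1}
  ]
}}

```text
time_s: 24.85
ee_pos: [0.6589, -0.0201, 0.3701]
orientation: [-1.013, -0.001, 0.059]
contact_force: [-0.2, 0.6, -1.7]
opening: 0.0188
finger_force: 110.6
```

```bash
python3 - <<'E'
from h import *
st=monitor.state();print(st['ee_pos'],np.degrees(st['orientation']),np.degrees(st['joint_pos']),st['contact_force'])
a=cam('side');b=cam('top');w=cam('wrist')
im=np.vstack([a['img'],b['img'],w['img']])[:,:,::-1]
cv2.imwrite('pics/s8.png',cv2.resize(im,(320,600),interpolation=cv2.INTER_AREA))
cv2.imwrite('pics/w8.png',cv2.resize(w['img'][:,:,::-1],(480,300)))
for l in('wheel1_center',):
  for n,p in(('s',a),('t',b),('w',w)):print(n,[(round(x['p'],2),np.round(x['centre']),np.round(atz(p,x['centre'],.035),3)) for x in nets.spot_in(l,p)])
E
```

```text
[ 0.65894703 -0.02005621  0.37008882] [-5.80414846e+01 -3.30080730e-02  3.38573850e+00] [-29.46841956  56.69096994  78.792491    93.43108366 134.45157273
  55.53791315] [-0.19478291  0.59458074 -1.69127285]
s [(0.38, array([364., 373.]), array([ 0.674, -0.415,  0.035]))]
t []
w []
```

View pics/s8.png

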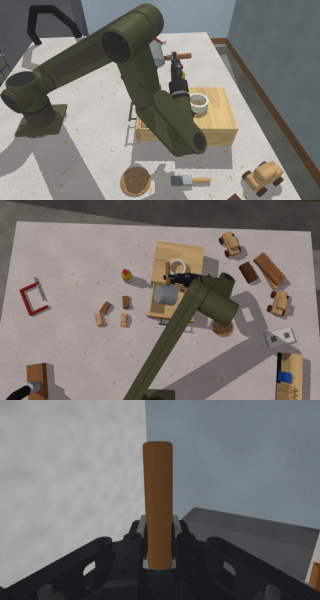

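Pot is at 122° with the mouth down toward the drawer; give a short shake, then roll back.

Request:
{"method": "step_arm", "body": {
  "plan": [
    {"tx": 0, "ty": -0.3, "tz": 0, "wx": 1, "wy": 0, "wz": 0, "fingers": 1},
    {"tx": 0, "ty": 0.3, "tz": 0, "wx": 1, "wy": 0, "wz": 0, "fingers": 1},
    {"tx": 0, "ty": -0.3, "tz": 0, "wx": 0, "wy": 0, "wz": 0, "fingers": 1},
    {"tx": 0, "ty": 0.3, "tz": 0, "wx": 0, "wy": 0, "wz": 0, "fingers": 1},
    {"tx": 0, "ty": 0, "tz": 0, "wx": 0, "wy": 0, "wz": 0, "fingers": 1},
    {"tx": 0, "ty": 0, "tz": 0, "wx": 0, "wy": 0, "wz": 0, "fingers": 1},
    {"tx": 0, "ty": 0, "tz": 0, "wx": -1, "wy": 0, "wz": 0, "fingers": 1},
    {"tx": 0, "ty": 0, "tz": 0, "wx": -1, "wy": 0, "wz": 0, "fingers": 1}
  ]
}}

```text
time_s: 26.15
ee_pos: [0.6589, -0.0193, 0.3703]
orientation: [-1.015, 0.0, 0.059]
contact_force: [0.2, -1.0, -1.9]
opening: 0.0192
finger_force: 110.6
```

Request:
{"method": "step_arm", "body": {
  "plan": [
    {"tx": 0, "ty": 0, "tz": 0, "wx": -1, "wy": 0, "wz": 0, "fingers": 1},
    {"tx": 0, "ty": 0, "tz": 0, "wx": -1, "wy": 0, "wz": 0, "fingers": 1},
    {"tx": 0, "ty": 0, "tz": 0, "wx": -1, "wy": 0, "wz": 0, "fingers": 1},
    {"tx": 0, "ty": 0, "tz": 0, "wx": -1, "wy": 0, "wz": 0, "fingers": 1},
    {"tx": 0, "ty": 0, "tz": 0, "wx": -1, "wy": 0, "wz": 0, "fingers": 1},
    {"tx": 0, "ty": 0, "tz": 0, "wx": -1, "wy": 0, "wz": 0, "fingers": 1},
    {"tx": 0, "ty": 0, "tz": 0, "wx": -1, "wy": 0, "wz": 0, "fingers": 1},
    {"tx": 0, "ty": 0, "tz": 0, "wx": -1, "wy": 0, "wz": 0, "fingers": 1}
  ]
}}

```text
time_s: 27.15
ee_pos: [0.6588, -0.0196, 0.3705]
orientation: [-1.574, 0.0, 0.058]
contact_force: [0.6, 1.3, -2.6]
opening: 0.019
finger_force: 110.8
```

Request:
{"method": "step_arm", "body": {
  "plan": [
    {"tx": 0, "ty": 0, "tz": 0, "wx": -1, "wy": 0, "wz": 0, "fingers": 1},
    {"tx": 0, "ty": 0, "tz": 0, "wx": -1, "wy": 0, "wz": 0, "fingers": 1},
    {"tx": 0, "ty": 0, "tz": 0, "wx": -1, "wy": 0, "wz": 0, "fingers": 1},
    {"tx": 0, "ty": 0, "tz": 0, "wx": -1, "wy": 0, "wz": 0, "fingers": 1},
    {"tx": 0, "ty": 0, "tz": 0, "wx": -1, "wy": 0, "wz": 0, "fingers": 1},
    {"tx": 0, "ty": 0, "tz": 0, "wx": -1, "wy": 0, "wz": 0, "fingers": 1},
    {"tx": 0, "ty": 0, "tz": 0, "wx": -1, "wy": 0, "wz": 0, "fingers": 1},
    {"tx": 0, "ty": 0, "tz": 0, "wx": -1, "wy": 0, "wz": 0, "fingers": 1}
  ]
}}

```text
time_s: 28.15
ee_pos: [0.6585, -0.0196, 0.3706]
orientation: [-2.132, 0.0, 0.058]
contact_force: [0.8, 0.7, -1.8]
opening: 0.0188
finger_force: 110.4
```

Request:
{"method": "step_arm", "body": {
  "plan": [
    {"tx": 0, "ty": 0, "tz": 0, "wx": -1, "wy": 0, "wz": 0, "fingers": 1},
    {"tx": 0, "ty": 0, "tz": 0, "wx": -1, "wy": 0, "wz": 0, "fingers": 1},
    {"tx": 0, "ty": 0, "tz": 0, "wx": -1, "wy": 0, "wz": 0, "fingers": 1},
    {"tx": 0, "ty": 0, "tz": 0, "wx": -1, "wy": 0, "wz": 0, "fingers": 1},
    {"tx": 0, "ty": 0, "tz": 0, "wx": -1, "wy": 0, "wz": 0, "fingers": 1},
    {"tx": 0, "ty": 0, "tz": 0, "wx": -1, "wy": 0, "wz": 0, "fingers": 1},
    {"tx": 0, "ty": 0, "tz": 0, "wx": -1, "wy": 0, "wz": 0, "fingers": 1},
    {"tx": 0, "ty": 0, "tz": 0, "wx": -1, "wy": 0, "wz": 0, "fingers": 1}
  ]
}}

```text
time_s: 29.15
ee_pos: [0.6582, -0.0194, 0.3707]
orientation: [-2.69, 0.0, 0.059]
contact_force: [0.5, 0.5, -2.3]
opening: 0.019
finger_force: 110.1
```

```bash
python3 - <<'E'
from h import *
st=monitor.state();print(st['time_s'],st['ee_pos'],np.degrees(st['orientation']),np.degrees(st['joint_pos']))
plan([.558,-.367,.3],[180,0,3.4],16)
E
```

```text
29.15 [ 0.6582414  -0.01935834  0.37072997] [-1.54122887e+02  1.82919268e-02  3.35515202e+00] [-18.66746435  24.37417926  61.15142673  24.58236192 103.50981541
  71.89445327]
max 0.54
tx:-0.19,ty:0.53,tz:-0.13,wx:-0.4
tx:-0.19,ty:0.53,tz:-0.12,wx:-0.4
tx:-0.19,ty:0.53,tz:-0.1,wx:-0.4
tx:-0.19,ty:0.54,tz:-0.09,wx:-0.4
tx:-0.19,ty:0.54,tz:-0.07,wx:-0.4
tx:-0.19,ty:0.54,tz:-0.06,wx:-0.4
tx:-0.19,ty:0.54,tz:-0.04,wx:-0.4
tx:-0.19,ty:0.54,tz:-0.03,wx:-0.4
--
tx:-0.19,ty:0.54,tz:-0.01,wx:-0.4
tx:-0.19,ty:0.54,wx:-0.4
tx:-0.19,ty:0.54,tz:0.02,wx:-0.4
tx:-0.19,ty:0.54,tz:0.03,wx:-0.4
tx:-0.19,ty:0.54,tz:0.05,wx:-0.4
tx:-0.19,ty:0.54,tz:0.07,wx:-0.4
tx:-0.19,ty:0.54,tz:0.08,wx:-0.4
tx:-0.19,ty:0.54,tz:0.1,wx:-0.4
--
```

Request:
{"method": "step_arm", "body": {
  "plan": [
    {"tx": -0.19, "ty": 0.53, "tz": -0.08, "wx": -0.4, "wy": 0, "wz": 0, "fingers": 1},
    {"tx": -0.19, "ty": 0.53, "tz": -0.08, "wx": -0.4, "wy": 0, "wz": 0, "fingers": 1},
    {"tx": -0.19, "ty": 0.53, "tz": -0.08, "wx": -0.4, "wy": 0, "wz": 0, "fingers": 1},
    {"tx": -0.19, "ty": 0.54, "tz": -0.08, "wx": -0.4, "wy": 0, "wz": 0, "fingers": 1},
    {"tx": -0.19, "ty": 0.54, "tz": -0.08, "wx": -0.4, "wy": 0, "wz": 0, "fingers": 1},
    {"tx": -0.19, "ty": 0.54, "tz": -0.08, "wx": -0.4, "wy": 0, "wz": 0, "fingers": 1},
    {"tx": -0.19, "ty": 0.54, "tz": -0.08, "wx": -0.4, "wy": 0, "wz": 0, "fingers": 1},
    {"tx": -0.19, "ty": 0.54, "tz": -0.08, "wx": -0.4, "wy": 0, "wz": 0, "fingers": 1}
  ]
}}

```text
time_s: 30.15
ee_pos: [0.6078, -0.1934, 0.3347]
orientation: [-2.913, -0.0, 0.059]
contact_force: [-0.2, 0.5, -2.5]
opening: 0.0191
finger_force: 110.0
```

Request:
{"method": "step_arm", "body": {
  "plan": [
    {"tx": -0.19, "ty": 0.54, "tz": 0.04, "wx": -0.4, "wy": 0, "wz": 0, "fingers": 1},
    {"tx": -0.19, "ty": 0.54, "tz": 0.04, "wx": -0.4, "wy": 0, "wz": 0, "fingers": 1},
    {"tx": -0.19, "ty": 0.54, "tz": 0.04, "wx": -0.4, "wy": 0, "wz": 0, "fingers": 1},
    {"tx": -0.19, "ty": 0.54, "tz": 0.04, "wx": -0.4, "wy": 0, "wz": 0, "fingers": 1},
    {"tx": -0.19, "ty": 0.54, "tz": 0.04, "wx": -0.4, "wy": 0, "wz": 0, "fingers": 1},
    {"tx": -0.19, "ty": 0.54, "tz": 0.04, "wx": -0.4, "wy": 0, "wz": 0, "fingers": 1},
    {"tx": -0.19, "ty": 0.54, "tz": 0.04, "wx": -0.4, "wy": 0, "wz": 0, "fingers": 1},
    {"tx": -0.19, "ty": 0.54, "tz": 0.04, "wx": -0.4, "wy": 0, "wz": 0, "fingers": 1}
  ]
}}

```text
time_s: 31.15
ee_pos: [0.5571, -0.3659, 0.2992]
orientation: [-3.136, 0.0, 0.059]
contact_force: [0.7, -0.9, -1.7]
opening: 0.0189
finger_force: 110.0
```

```bash
python3 - <<'E'
from h import *
st=monitor.state();print(st['time_s'],st['ee_pos'],np.degrees(st['orientation']))
w=cam('wrist');t=cam('top');s=cam('side')
b=cv2.resize(s['img'][120:400,220:420],(430,600),interpolation=cv2.INTER_CUBIC)
a=cv2.resize(w['img'],(320,200));a2=cv2.resize(t['img'][100:300,240:480],(320,267))
c=np.zeros((600,750,3),np.uint8);c[:,:430]=b;c[:200,430:]=a;c[200:467,430:]=a2
cv2.imwrite('pics/s9.png',c[:,:,::-1])
plan([.557,-.367,.049],[180,0,3.4],16)
E
```

```text
31.15 [ 0.55710464 -0.36588165  0.29917881] [-1.79697964e+02  1.19041992e-03  3.39193132e+00]
max 0.39
ty:0.01,tz:0.39,wx:-0.01
ty:0.01,tz:0.39,wx:-0.01
tz:0.39,wx:-0.01
tz:0.39,wx:-0.01
tz:0.39,wx:-0.01
tz:0.39,wx:-0.01
tz:0.39,wx:-0.01
tz:0.39,wx:-0.01
--
tz:0.39,wx:-0.01
tz:0.39,wx:-0.01
tz:0.39,wx:-0.01
tz:0.39,wx:-0.01
tz:0.39,wx:-0.01
tz:0.39,wx:-0.01
tz:0.39,wx:-0.01
tz:0.39,wx:-0.01
--
```

View pics/s9.png

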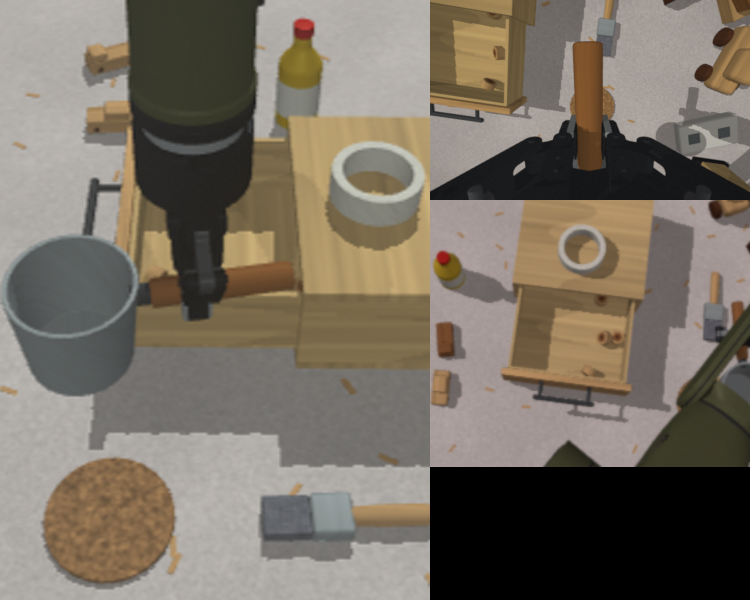

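Pot is empty, all four wheels are in the drawer (its right half), the pad is fully visible at crop (109,520). Check pad centre and that the handle axis sits level in the grip.

```bash
python3 - <<'E'
from h import *
np.set_printoptions(precision=4,suppress=True)
s=cam('side')
for x in nets.outline_of('pad',s)[:1]:
    q=np.argwhere(x['mask']);W=np.array([atz(s,i,.006)[:2] for i in q]);print(x['p'],W.min(0),W.max(0),W.mean(0),cv2.minEnclosingCircle((W*1e3).astype(np.float32)))
X=np.array([x for x in nets.outline_of('pot',s)[:1]][0]['centre']);print(X)
# rim in crop: centre (71,286) left 5 right 137
for rc in((120+286/2.143,220+71/2.15),):print('rim',atz(s,rc,.299-.045+.086),monitor.state()['ee_pos'])
E
```

```text
0.61 [ 0.4124 -0.4399] [ 0.5322 -0.3163] [ 0.4728 -0.3804] ((474.48773193359375, -377.94097900390625), 62.92313003540039)
[260.1 256.8]
rim [ 0.4712 -0.3792  0.34  ] [ 0.5578 -0.3641  0.2994]
```

Request:
{"method": "step_arm", "body": {
  "plan": [
    {"tx": 0, "ty": 0.03, "tz": 0.55, "wx": 0, "wy": 0, "wz": 0, "fingers": 1},
    {"tx": 0, "ty": 0.03, "tz": 0.55, "wx": 0, "wy": 0, "wz": 0, "fingers": 1},
    {"tx": 0, "ty": 0, "tz": 0.55, "wx": 0, "wy": 0, "wz": 0, "fingers": 1},
    {"tx": 0, "ty": 0, "tz": 0.55, "wx": 0, "wy": 0, "wz": 0, "fingers": 1},
    {"tx": 0, "ty": 0, "tz": 0.55, "wx": 0, "wy": 0, "wz": 0, "fingers": 1},
    {"tx": 0, "ty": 0, "tz": 0.55, "wx": 0, "wy": 0, "wz": 0, "fingers": 1},
    {"tx": 0, "ty": 0, "tz": 0.55, "wx": 0, "wy": 0, "wz": 0, "fingers": 1},
    {"tx": 0, "ty": 0, "tz": 0.55, "wx": 0, "wy": 0, "wz": 0, "fingers": 1}
  ]
}}

```text
time_s: 32.45
ee_pos: [0.5583, -0.3651, 0.1229]
orientation: [-3.135, -0.001, 0.06]
contact_force: [-0.5, 0.7, -2.5]
opening: 0.0194
finger_force: 110.0
```

Request:
{"method": "step_arm", "body": {
  "plan": [
    {"tx": 0, "ty": 0, "tz": 0.55, "wx": 0, "wy": 0, "wz": 0, "fingers": 1},
    {"tx": 0, "ty": 0, "tz": 0.55, "wx": 0, "wy": 0, "wz": 0, "fingers": 1},
    {"tx": 0, "ty": 0, "tz": 0.3, "wx": 0, "wy": 0, "wz": 0, "fingers": 1},
    {"tx": 0, "ty": 0, "tz": 0.2, "wx": 0, "wy": 0, "wz": 0, "fingers": 1},
    {"tx": 0, "ty": 0, "tz": 0.15, "wx": 0, "wy": 0, "wz": 0, "fingers": 1},
    {"tx": 0, "ty": 0, "tz": 0.1, "wx": 0, "wy": 0, "wz": 0, "fingers": 1},
    {"tx": 0, "ty": 0, "tz": 0.05, "wx": 0, "wy": 0, "wz": 0, "fingers": 1},
    {"tx": 0, "ty": 0, "tz": 0, "wx": 0, "wy": 0, "wz": 0, "fingers": 1}
  ]
}}

```text
time_s: 33.45
ee_pos: [0.5577, -0.3653, 0.0476]
orientation: [-3.135, -0.0, 0.059]
contact_force: [-0.8, 0.3, -1.5]
opening: 0.0189
finger_force: 110.0
```

Request:
{"method": "step_arm", "body": {
  "plan": [
    {"tx": 0, "ty": 0, "tz": 0.04, "wx": 0, "wy": 0, "wz": 0, "fingers": 1},
    {"tx": 0, "ty": 0, "tz": 0, "wx": 0, "wy": 0, "wz": 0, "fingers": 1},
    {"tx": 0, "ty": 0, "tz": 0, "wx": 0, "wy": 0, "wz": 0, "fingers": 0.4},
    {"tx": 0, "ty": 0, "tz": 0, "wx": 0, "wy": 0, "wz": 0, "fingers": 0.4},
    {"tx": 0, "ty": 0, "tz": 0, "wx": 0, "wy": 0, "wz": 0, "fingers": 0.4},
    {"tx": 0, "ty": 0, "tz": 0, "wx": 0, "wy": 0, "wz": 0, "fingers": 0.4},
    {"tx": 0, "ty": 0, "tz": 0, "wx": 0, "wy": 0, "wz": 0, "fingers": 0.4},
    {"tx": 0, "ty": 0, "tz": -0.2, "wx": 0, "wy": 0, "wz": 0, "fingers": 0.4}
  ]
}}

```text
time_s: 34.45
ee_pos: [0.557, -0.3648, 0.0533]
orientation: [-3.133, 0.001, 0.059]
contact_force: [0.4, -0.0, -0.0]
opening: 0.0509
finger_force: 0.0
```

Request:
{"method": "step_arm", "body": {
  "plan": [
    {"tx": 0, "ty": 0, "tz": -0.4, "wx": 0, "wy": 0, "wz": 0, "fingers": 0.4},
    {"tx": 0, "ty": 0, "tz": -0.6, "wx": 0, "wy": 0, "wz": 0, "fingers": 0.4},
    {"tx": 0, "ty": 0, "tz": -0.7, "wx": 0, "wy": 0, "wz": 0, "fingers": 0.4},
    {"tx": 0, "ty": 0, "tz": -0.7, "wx": 0, "wy": 0, "wz": 0, "fingers": 0.4},
    {"tx": 0, "ty": 0, "tz": -0.7, "wx": 0, "wy": 0, "wz": 0, "fingers": 0.4},
    {"tx": 0, "ty": 0, "tz": -0.7, "wx": 0, "wy": 0, "wz": 0, "fingers": 0.4},
    {"tx": 0, "ty": 0, "tz": -0.7, "wx": 0, "wy": 0, "wz": 0, "fingers": 0.4},
    {"tx": 0, "ty": 0, "tz": -0.4, "wx": 0, "wy": 0, "wz": 0, "fingers": 0.4}
  ]
}}

```text
time_s: 35.45
ee_pos: [0.5583, -0.367, 0.253]
orientation: [-3.137, -0.003, 0.059]
contact_force: [0.0, 0.2, 0.5]
opening: 0.051
finger_force: 0.0
```

```bash
cat > cars.py <<'E'
from h import *
np.set_printoptions(precision=3,suppress=True)
def cars(need=('top','side')):
    t=cam('top');s=cam('side')
    def get(p):
        o=[]
        for lab in('car1','car3'):
            for x in nets.outline_of(lab,p):
                m=x['mask'];q=np.argwhere(m)
                if len(q)<120 or len(q)>600: continue
                c=q.mean(0);A=atz(p,c,.015)
                if not(.38<A[0]<.72 and .1<A[1]<.5):continue
                if any(np.linalg.norm(c-k[0])<6 for k in o):continue
                w,v=np.linalg.eigh(np.cov((q-c).T));v=v[:,1]
                d=atz(p,c+v*12,.015)-atz(p,c-v*12,.015);o.append((c,A,np.degrees(np.arctan2(d[1],d[0]))%180,len(q)))
        return o
    T,S=get(t),get(s)
    for k in T:print('top',k[1][:2],'yaw',round(k[2],1),k[3], 'tri',[z for z in(tri((t,k[0]),(s,j[0])) for j in S) if z[1]<.004])
    for k in S:print('side',k[1][:2],'yaw',round(k[2],1),k[3])
    for n,p in(('top',t),('side',s)):print(n,'spots',[(round(x['p'],2),atz(p,x['centre'],.015)[:2]) for x in nets.spot_in('car1',p)])
    return t,s
if __name__=='__main__':
    t,s=cars()
    st=monitor.state();print(st['time_s'],st['ee_pos'],np.degrees(st['orientation']))
    cv2.imwrite('pics/s10.png',s['img'][:,:,::-1])
E
python3 cars.py; python3 - <<'E'
from h import *
p=cam('wrist')
for X in([.471,-.379,.086],):print(proj(p,np.array(X)))
s=cam('side');r=nets.spot_in('pot_mouth',s);print([(x['p'],atz(s,x['centre'],.06)) for x in r[:2]])
E
```

```text
top [0.486 0.359] yaw 20.1 350 tri [(array([0.483, 0.358, 0.014]), np.float64(0.0038034855547740263))]
top [0.488 0.211] yaw 0.3 336 tri [(array([0.486, 0.211, 0.014]), np.float64(0.0014020084248491974))]
top [0.596 0.208] yaw 7.7 319 tri []
top [0.556 0.329] yaw 149.2 338 tri []
side [0.485 0.21 ] yaw 11.3 252
side [0.479 0.356] yaw 11.6 293
top spots [(0.92, array([0.49 , 0.361])), (0.8, array([0.547, 0.326])), (0.63, array([0.483, 0.217])), (0.56, array([0.595, 0.206]))]
side spots [(0.54, array([0.48 , 0.352])), (0.51, array([0.483, 0.205])), (0.37, array([ 0.635, -0.086]))]
35.85 [ 0.557 -0.366  0.248] [-179.494    0.124    3.392]
[258.05714579 327.83408008]
[(0.97, array([ 0.47919547, -0.36706359,  0.06      ]))]
```

View pics/s10.png

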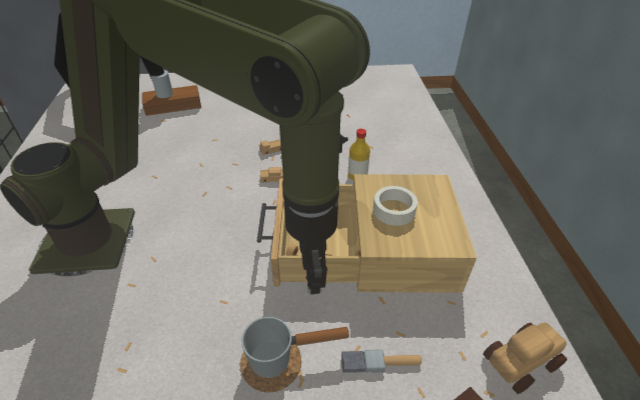

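The pot stands on its pad (265,345); one body has been knocked to about (0.556, 0.329). That was my last allowed picture; from here on I go by networks and numbers.

```bash
python3 - <<'E'
from h import *
plan([.487,.211,.15],[180,0,1],16)
t=cam('top')
for x in nets.spot_in('wheel1_center',t):print(round(x['p'],2),atz(t,x['centre'],.035))
for p in(t,):
  for x in nets.outline_of('glue',p)[:1]:print(atz(p,x['centre'],.08))
E
```

```text
max 0.91
tx:-0.06,ty:-0.91,tz:0.16,wx:-0.01,wz:0.04
tx:-0.06,ty:-0.91,tz:0.16,wx:-0.01,wz:0.04
tx:-0.06,ty:-0.91,tz:0.16,wx:-0.01,wz:0.04
tx:-0.06,ty:-0.91,tz:0.16,wx:-0.01,wz:0.04
tx:-0.07,ty:-0.91,tz:0.16,wx:-0.01,wz:0.04
tx:-0.07,ty:-0.91,tz:0.16,wx:-0.01,wz:0.04
tx:-0.07,ty:-0.91,tz:0.16,wx:-0.01,wz:0.04
tx:-0.07,ty:-0.91,tz:0.16,wx:-0.01,wz:0.04
--
tx:-0.08,ty:-0.91,tz:0.16,wx:-0.01,wz:0.04
tx:-0.08,ty:-0.9,tz:0.16,wx:-0.01,wz:0.04
tx:-0.08,ty:-0.9,tz:0.16,wx:-0.01,wz:0.04
tx:-0.08,ty:-0.9,tz:0.16,wx:-0.01,wz:0.04
tx:-0.08,ty:-0.9,tz:0.16,wx:-0.01,wz:0.04
tx:-0.09,ty:-0.9,tz:0.16,wx:-0.01,wz:0.04
tx:-0.09,ty:-0.9,tz:0.16,wx:-0.01,wz:0.04
tx:-0.09,ty:-0.9,tz:0.15,wx:-0.01,wz:0.04
--
0.68 [ 0.60690985 -0.14652815  0.035     ]
0.61 [0.59182058 0.20125673 0.035     ]
[0.73565936 0.19633606 0.08      ]
```

Request:
{"method": "step_arm", "body": {
  "plan": [
    {"tx": -0.07, "ty": -0.91, "tz": 0.1, "wx": -0.01, "wy": 0, "wz": 0.04, "fingers": 0.1},
    {"tx": -0.07, "ty": -0.91, "tz": 0.1, "wx": -0.01, "wy": 0, "wz": 0.04, "fingers": 0.1},
    {"tx": -0.07, "ty": -0.91, "tz": 0.1, "wx": -0.01, "wy": 0, "wz": 0.04, "fingers": 0.1},
    {"tx": -0.07, "ty": -0.91, "tz": 0.1, "wx": -0.01, "wy": 0, "wz": 0.04, "fingers": 0.1},
    {"tx": -0.07, "ty": -0.91, "tz": 0.1, "wx": -0.01, "wy": 0, "wz": 0.04, "fingers": 0.1},
    {"tx": -0.07, "ty": -0.91, "tz": 0.1, "wx": -0.01, "wy": 0, "wz": 0.04, "fingers": 0.1},
    {"tx": -0.07, "ty": -0.91, "tz": 0.1, "wx": -0.01, "wy": 0, "wz": 0.04, "fingers": 0.1},
    {"tx": -0.07, "ty": -0.91, "tz": 0.1, "wx": -0.01, "wy": 0, "wz": 0.04, "fingers": 0.1}
  ]
}}

```text
time_s: 37.15
ee_pos: [0.5208, -0.0755, 0.2192]
orientation: [-3.14, -0.001, 0.037]
contact_force: [1.2, 0.2, 0.0]
opening: 0.0766
finger_force: 0.0
```

Request:
{"method": "step_arm", "body": {
  "plan": [
    {"tx": -0.08, "ty": -0.9, "tz": 0.22, "wx": -0.01, "wy": 0, "wz": 0.04, "fingers": 0.1},
    {"tx": -0.08, "ty": -0.9, "tz": 0.22, "wx": -0.01, "wy": 0, "wz": 0.04, "fingers": 0.1},
    {"tx": -0.08, "ty": -0.9, "tz": 0.22, "wx": -0.01, "wy": 0, "wz": 0.04, "fingers": 0.1},
    {"tx": -0.08, "ty": -0.9, "tz": 0.22, "wx": -0.01, "wy": 0, "wz": 0.04, "fingers": 0.1},
    {"tx": -0.08, "ty": -0.9, "tz": 0.22, "wx": -0.01, "wy": 0, "wz": 0.04, "fingers": 0.1},
    {"tx": -0.08, "ty": -0.9, "tz": 0.22, "wx": -0.01, "wy": 0, "wz": 0.04, "fingers": 0.1},
    {"tx": -0.08, "ty": -0.9, "tz": 0.22, "wx": -0.01, "wy": 0, "wz": 0.04, "fingers": 0.1},
    {"tx": -0.09, "ty": -0.9, "tz": 0.22, "wx": -0.01, "wy": 0, "wz": 0.04, "fingers": 0.1}
  ]
}}

```text
time_s: 38.15
ee_pos: [0.4872, 0.2117, 0.1483]
orientation: [3.138, -0.001, 0.014]
contact_force: [-0.2, 0.2, 0.2]
opening: 0.0768
finger_force: 0.0
```

```bash
cat > wcar.py <<'E'
from h import *
np.set_printoptions(precision=4,suppress=True)
w=cam('wrist');st=monitor.state();print(st['time_s'],st['ee_pos'],np.degrees(st['orientation']),st['opening'],st['contact_force'])
for x in nets.outline_of('car1',w)[:5]:
    q=np.argwhere(x['mask'])
    if len(q)<200: continue
    c=q.mean(0);lo,sz,an=cv2.minAreaRect(q[:,::-1].astype(np.float32))
    bp=cv2.boxPoints((lo,sz,an));e=max(((bp[i],bp[(i+1)%4]) for i in range(2)),key=lambda k:np.linalg.norm(k[0]-k[1]))
    d=atz(w,e[0][::-1],.02)-atz(w,e[1][::-1],.02)
    print(round(x['p'],2),len(q),'touchesedge',bool(q.min()<=1 or (q.max(0)>=[398,638]).any()),'centroid',atz(w,c,.015)[:2],'rect',atz(w,lo[::-1],.018)[:2],'len',np.linalg.norm(d),'yaw',(np.degrees(np.arctan2(d[1],d[0]))+90)%180-90)
E
python3 wcar.py
```

```text
38.2 [0.4862 0.2155 0.1473] [179.9535   0.0596   0.8716] 0.07669910495123541 [-0.901   2.5598 -0.4425]
0.67 3910 touchesedge False centroid [0.4879 0.2114] rect [0.4885 0.211 ] len 0.07880130386490636 yaw -1.5604919311948606
0.61 4547 touchesedge True centroid [0.594  0.2083] rect [0.5936 0.2083] len 0.07020881082114552 yaw 8.30184487160382
0.56 5263 touchesedge False centroid [0.5565 0.3282] rect [0.5565 0.328 ] len 0.07674617093444269 yaw -31.889470809831465
0.56 4655 touchesedge False centroid [0.4848 0.3594] rect [0.486  0.3587] len 0.07672416670082761 yaw 18.623513956584148
```

Request:
{"method": "step_arm", "body": {
  "plan": [
    {"tx": 0.04, "ty": 0.03, "tz": 0.6, "wx": 0, "wy": 0, "wz": 0, "fingers": 0.1},
    {"tx": 0, "ty": 0.02, "tz": 0.6, "wx": 0, "wy": 0, "wz": 0, "fingers": 0.1},
    {"tx": 0, "ty": 0, "tz": 0.6, "wx": 0, "wy": 0, "wz": 0, "fingers": 0.1},
    {"tx": 0, "ty": 0, "tz": 0.6, "wx": 0, "wy": 0, "wz": 0, "fingers": 0.1},
    {"tx": 0, "ty": 0, "tz": 0.5, "wx": 0, "wy": 0, "wz": 0, "fingers": 0.1},
    {"tx": 0, "ty": 0, "tz": 0.4, "wx": 0, "wy": 0, "wz": 0, "fingers": 0.1},
    {"tx": 0, "ty": 0, "tz": 0.2, "wx": 0, "wy": 0, "wz": 0, "fingers": 0.1},
    {"tx": 0, "ty": 0, "tz": 0.05, "wx": 0, "wy": 0, "wz": 0, "fingers": 0.1}
  ]
}}

```text
time_s: 39.25
ee_pos: [0.4889, 0.2075, 0.0062]
orientation: [3.137, 0.0, 0.014]
contact_force: [0.3, -0.3, 0.0]
opening: 0.0769
finger_force: 0.0
```

Request:
{"method": "step_arm", "body": {
  "plan": [
    {"tx": 0, "ty": 0, "tz": 0, "wx": 0, "wy": 0, "wz": 0, "fingers": 1},
    {"tx": 0, "ty": 0, "tz": 0, "wx": 0, "wy": 0, "wz": 0, "fingers": 1},
    {"tx": 0, "ty": 0, "tz": 0, "wx": 0, "wy": 0, "wz": 0, "fingers": 1},
    {"tx": 0, "ty": 0, "tz": 0, "wx": 0, "wy": 0, "wz": 0, "fingers": 1},
    {"tx": 0, "ty": 0, "tz": -0.6, "wx": 0, "wy": 0, "wz": 0, "fingers": 1},
    {"tx": 0, "ty": 0, "tz": -1, "wx": 0, "wy": 0, "wz": 0, "fingers": 1},
    {"tx": 0, "ty": 0, "tz": -1, "wx": 0, "wy": 0, "wz": 0, "fingers": 1},
    {"tx": 0, "ty": 0, "tz": -1, "wx": 0, "wy": 0, "wz": 0, "fingers": 1}
  ],
  "newtons": 50
}}

```text
time_s: 40.25
ee_pos: [0.4883, 0.2084, 0.1516]
orientation: [3.137, 0.0, 0.015]
contact_force: [0.6, 0.2, -0.3]
opening: 0.0347
finger_force: 49.9
```

```bash
python3 - <<'E'
from h import *
plan([.640,-.006,.165],[180,0,-5],8)
E
```

```text
max 0.68
tx:0.46,ty:0.68,tz:-0.04,wx:0.01,wz:0.18
tx:0.47,ty:0.67,tz:-0.04,wx:0.01,wz:0.18
tx:0.48,ty:0.66,tz:-0.04,wx:0.01,wz:0.18
tx:0.49,ty:0.66,tz:-0.04,wx:0.01,wz:0.18
tx:0.5,ty:0.65,tz:-0.04,wx:0.01,wz:0.18
tx:0.51,ty:0.65,tz:-0.04,wx:0.01,wz:0.18
tx:0.51,ty:0.64,tz:-0.04,wx:0.01,wz:0.18
tx:0.52,ty:0.63,tz:-0.04,wx:0.01,wz:0.18
--
```

Request:
{"method": "step_arm", "body": {
  "plan": [
    {"tx": 0.46, "ty": 0.68, "tz": -0.04, "wx": 0.01, "wy": 0, "wz": 0.18, "fingers": 1},
    {"tx": 0.47, "ty": 0.67, "tz": -0.04, "wx": 0.01, "wy": 0, "wz": 0.18, "fingers": 1},
    {"tx": 0.48, "ty": 0.66, "tz": -0.04, "wx": 0.01, "wy": 0, "wz": 0.18, "fingers": 1},
    {"tx": 0.49, "ty": 0.66, "tz": -0.04, "wx": 0.01, "wy": 0, "wz": 0.18, "fingers": 1},
    {"tx": 0.5, "ty": 0.65, "tz": -0.04, "wx": 0.01, "wy": 0, "wz": 0.18, "fingers": 1},
    {"tx": 0.51, "ty": 0.65, "tz": -0.04, "wx": 0.01, "wy": 0, "wz": 0.18, "fingers": 1},
    {"tx": 0.51, "ty": 0.64, "tz": -0.04, "wx": 0.01, "wy": 0, "wz": 0.18, "fingers": 1},
    {"tx": 0.52, "ty": 0.63, "tz": -0.04, "wx": 0.01, "wy": 0, "wz": 0.18, "fingers": 1}
  ]
}}

```text
time_s: 41.25
ee_pos: [0.6403, -0.0066, 0.1634]
orientation: [-3.14, 0.0, -0.086]
contact_force: [-0.0, 0.4, -0.8]
opening: 0.0349
finger_force: 49.9
```

Request:
{"method": "step_arm", "body": {
  "plan": [
    {"tx": 0, "ty": 0, "tz": 0, "wx": 0, "wy": 0, "wz": 0, "fingers": 1},
    {"tx": 0, "ty": 0, "tz": 0.7, "wx": 0, "wy": 0, "wz": 0, "fingers": 1},
    {"tx": 0, "ty": 0, "tz": 0.7, "wx": 0, "wy": 0, "wz": 0, "fingers": 1},
    {"tx": 0, "ty": 0, "tz": 0.7, "wx": 0, "wy": 0, "wz": 0, "fingers": 1},
    {"tx": 0, "ty": 0, "tz": 0.4, "wx": 0, "wy": 0, "wz": 0, "fingers": 1},
    {"tx": 0, "ty": 0, "tz": 0.2, "wx": 0, "wy": 0, "wz": 0, "fingers": 1},
    {"tx": 0, "ty": 0, "tz": 0, "wx": 0, "wy": 0, "wz": 0, "fingers": 1},
    {"tx": 0, "ty": 0, "tz": 0, "wx": 0, "wy": 0, "wz": 0, "fingers": 0.46}
  ]
}}

```text
time_s: 42.25
ee_pos: [0.6408, -0.006, 0.0565]
orientation: [-3.141, -0.002, -0.086]
contact_force: [0.0, -2.6, 1.1]
opening: 0.0459
finger_force: 0.8
```

Request:
{"method": "step_arm", "body": {
  "plan": [
    {"tx": 0, "ty": 0, "tz": 0, "wx": 0, "wy": 0, "wz": 0, "fingers": 0.46},
    {"tx": 0, "ty": 0, "tz": 0, "wx": 0, "wy": 0, "wz": 0, "fingers": 0.46},
    {"tx": 0, "ty": 0, "tz": 0, "wx": 0, "wy": 0, "wz": 0, "fingers": 0.46},
    {"tx": 0, "ty": 0, "tz": -0.4, "wx": 0, "wy": 0, "wz": 0, "fingers": 0.46},
    {"tx": 0, "ty": 0, "tz": -0.8, "wx": 0, "wy": 0, "wz": 0, "fingers": 0.46},
    {"tx": 0, "ty": 0, "tz": -0.9, "wx": 0, "wy": 0, "wz": 0, "fingers": 0.46},
    {"tx": 0, "ty": 0, "tz": -0.6, "wx": 0, "wy": 0, "wz": 0, "fingers": 0.46},
    {"tx": 0, "ty": 0, "tz": 0, "wx": 0, "wy": 0, "wz": 0, "fingers": 0.46}
  ]
}}

```text
time_s: 43.25
ee_pos: [0.6418, -0.0054, 0.1665]
orientation: [-3.14, -0.006, -0.086]
contact_force: [0.2, 0.4, 0.2]
opening: 0.046
finger_force: 0.0
```

```bash
python3 wcar.py; python3 - <<'E'
from h import *
plan([.595,.208,.14],[180,0,7],8)
E
```

```text
43.3 [ 0.6406 -0.0054  0.1646] [-179.8928   -0.1248   -4.9164] 0.04606769087252667 [-0.4609  0.2552  0.5033]
0.86 841 touchesedge True centroid [0.4813 0.3373] rect [0.4844 0.3289] len 0.06197657887942151 yaw -17.586829724947407
0.82 3879 touchesedge False centroid [ 0.6343 -0.0043] rect [ 0.6342 -0.0044] len 0.08480975329959854 yaw -8.096305966798866
0.73 4057 touchesedge False centroid [0.5955 0.2076] rect [0.5969 0.2059] len 0.07953119126364645 yaw 4.4325183240521255
0.56 1558 touchesedge True centroid [0.5608 0.3097] rect [0.5577 0.3043] len 0.08694621328770265 yaw -17.544619957692333
max 0.68
tx:-0.2,ty:-0.65,tz:0.07,wz:-0.37
tx:-0.18,ty:-0.66,tz:0.07,wz:-0.37
tx:-0.16,ty:-0.66,tz:0.07,wz:-0.37
tx:-0.14,ty:-0.67,tz:0.07,wz:-0.37
tx:-0.13,ty:-0.67,tz:0.07,wz:-0.37
tx:-0.11,ty:-0.67,tz:0.07,wz:-0.37
tx:-0.09,ty:-0.67,tz:0.07,wz:-0.37
tx:-0.07,ty:-0.68,tz:0.07,wz:-0.37
--
```

Request:
{"method": "step_arm", "body": {
  "plan": [
    {"tx": -0.2, "ty": -0.65, "tz": 0, "wx": 0, "wy": 0, "wz": -0.37, "fingers": 0.1},
    {"tx": -0.18, "ty": -0.66, "tz": 0, "wx": 0, "wy": 0, "wz": -0.37, "fingers": 0.1},
    {"tx": -0.16, "ty": -0.66, "tz": 0, "wx": 0, "wy": 0, "wz": -0.37, "fingers": 0.1},
    {"tx": -0.14, "ty": -0.67, "tz": 0, "wx": 0, "wy": 0, "wz": -0.37, "fingers": 0.1},
    {"tx": -0.13, "ty": -0.67, "tz": 0.1, "wx": 0, "wy": 0, "wz": -0.37, "fingers": 0.1},
    {"tx": -0.11, "ty": -0.67, "tz": 0.1, "wx": 0, "wy": 0, "wz": -0.37, "fingers": 0.1},
    {"tx": -0.09, "ty": -0.67, "tz": 0.2, "wx": 0, "wy": 0, "wz": -0.37, "fingers": 0.1},
    {"tx": -0.07, "ty": -0.68, "tz": 0.2, "wx": 0, "wy": 0, "wz": -0.37, "fingers": 0.1}
  ]
}}

```text
time_s: 44.35
ee_pos: [0.5944, 0.2083, 0.1376]
orientation: [-3.141, 0.003, 0.121]
contact_force: [0.5, 0.6, -0.1]
opening: 0.0763
finger_force: 0.0
```

Request:
{"method": "step_arm", "body": {
  "plan": [
    {"tx": 0, "ty": 0, "tz": 0.5, "wx": 0, "wy": 0, "wz": 0, "fingers": 0.1},
    {"tx": 0, "ty": 0, "tz": 0.6, "wx": 0, "wy": 0, "wz": 0, "fingers": 0.1},
    {"tx": 0, "ty": 0, "tz": 0.6, "wx": 0, "wy": 0, "wz": 0, "fingers": 0.1},
    {"tx": 0, "ty": 0, "tz": 0.6, "wx": 0, "wy": 0, "wz": 0, "fingers": 0.1},
    {"tx": 0, "ty": 0, "tz": 0.5, "wx": 0, "wy": 0, "wz": 0, "fingers": 0.1},
    {"tx": 0, "ty": 0, "tz": 0.35, "wx": 0, "wy": 0, "wz": 0, "fingers": 0.1},
    {"tx": 0, "ty": 0, "tz": 0.15, "wx": 0, "wy": 0, "wz": 0, "fingers": 0.1},
    {"tx": 0, "ty": 0, "tz": 0, "wx": 0, "wy": 0, "wz": 0, "fingers": 0.1}
  ]
}}

```text
time_s: 45.35
ee_pos: [0.5957, 0.2078, 0.0073]
orientation: [-3.14, 0.001, 0.121]
contact_force: [-0.2, 0.1, 0.2]
opening: 0.077
finger_force: 0.0
```

Close, lift, carry to the second site (0.561, 0.002), yaw −5.

Request:
{"method": "step_arm", "body": {
  "plan": [
    {"tx": 0, "ty": 0, "tz": 0, "wx": 0, "wy": 0, "wz": 0, "fingers": 1},
    {"tx": 0, "ty": 0, "tz": 0, "wx": 0, "wy": 0, "wz": 0, "fingers": 1},
    {"tx": 0, "ty": 0, "tz": 0, "wx": 0, "wy": 0, "wz": 0, "fingers": 1},
    {"tx": 0, "ty": 0, "tz": 0, "wx": 0, "wy": 0, "wz": 0, "fingers": 1},
    {"tx": 0, "ty": 0, "tz": -0.8, "wx": 0, "wy": 0, "wz": 0, "fingers": 1},
    {"tx": 0, "ty": 0, "tz": -1, "wx": 0, "wy": 0, "wz": 0, "fingers": 1},
    {"tx": 0, "ty": 0, "tz": -1, "wx": 0, "wy": 0, "wz": 0, "fingers": 1},
    {"tx": 0, "ty": 0, "tz": -1, "wx": 0, "wy": 0, "wz": 0, "fingers": 1}
  ]
}}

```text
time_s: 46.35
ee_pos: [0.5954, 0.2075, 0.1607]
orientation: [-3.14, 0.001, 0.121]
contact_force: [0.6, 0.4, -1.0]
opening: 0.0347
finger_force: 50.8
```

```bash
python3 - <<'E'
from h import *
plan([.561,.002,.165],[180,0,-5],8)
E
```

```text
max 0.65
tx:-0.18,ty:0.62,tz:-0.01,wz:0.37
tx:-0.17,ty:0.63,tz:-0.01,wz:0.37
tx:-0.15,ty:0.63,tz:-0.01,wz:0.37
tx:-0.13,ty:0.64,tz:-0.01,wz:0.37
tx:-0.12,ty:0.64,tz:-0.01,wz:0.37
tx:-0.1,ty:0.64,tz:-0.01,wz:0.37
tx:-0.08,ty:0.65,tz:-0.01,wz:0.37
tx:-0.07,ty:0.65,tz:-0.01,wz:0.37
--
```

Request:
{"method": "step_arm", "body": {
  "plan": [
    {"tx": -0.18, "ty": 0.62, "tz": -0.01, "wx": 0, "wy": 0, "wz": 0.37, "fingers": 1},
    {"tx": -0.17, "ty": 0.63, "tz": -0.01, "wx": 0, "wy": 0, "wz": 0.37, "fingers": 1},
    {"tx": -0.15, "ty": 0.63, "tz": -0.01, "wx": 0, "wy": 0, "wz": 0.37, "fingers": 1},
    {"tx": -0.13, "ty": 0.64, "tz": -0.01, "wx": 0, "wy": 0, "wz": 0.37, "fingers": 1},
    {"tx": -0.12, "ty": 0.64, "tz": -0.01, "wx": 0, "wy": 0, "wz": 0.37, "fingers": 1},
    {"tx": -0.1, "ty": 0.64, "tz": -0.01, "wx": 0, "wy": 0, "wz": 0.37, "fingers": 1},
    {"tx": -0.08, "ty": 0.65, "tz": -0.01, "wx": 0, "wy": 0, "wz": 0.37, "fingers": 1},
    {"tx": -0.07, "ty": 0.65, "tz": -0.01, "wx": 0, "wy": 0, "wz": 0.37, "fingers": 1}
  ]
}}

```text
time_s: 47.35
ee_pos: [0.5614, 0.0014, 0.1624]
orientation: [-3.14, 0.001, -0.087]
contact_force: [0.3, -0.7, -1.4]
opening: 0.0347
finger_force: 50.9
```

Request:
{"method": "step_arm", "body": {
  "plan": [
    {"tx": 0, "ty": 0, "tz": 0, "wx": 0, "wy": 0, "wz": 0, "fingers": 1},
    {"tx": 0, "ty": 0, "tz": 0.7, "wx": 0, "wy": 0, "wz": 0, "fingers": 1},
    {"tx": 0, "ty": 0, "tz": 0.7, "wx": 0, "wy": 0, "wz": 0, "fingers": 1},
    {"tx": 0, "ty": 0, "tz": 0.7, "wx": 0, "wy": 0, "wz": 0, "fingers": 1},
    {"tx": 0, "ty": 0, "tz": 0.4, "wx": 0, "wy": 0, "wz": 0, "fingers": 1},
    {"tx": 0, "ty": 0, "tz": 0.2, "wx": 0, "wy": 0, "wz": 0, "fingers": 1},
    {"tx": 0, "ty": 0, "tz": 0, "wx": 0, "wy": 0, "wz": 0, "fingers": 1},
    {"tx": 0, "ty": 0, "tz": 0, "wx": 0, "wy": 0, "wz": 0, "fingers": 0.46}
  ]
}}

```text
time_s: 48.35
ee_pos: [0.5628, 0.0006, 0.0558]
orientation: [3.14, -0.002, -0.084]
contact_force: [-0.4, -8.0, 4.1]
opening: 0.0456
finger_force: 3.6
```

Request:
{"method": "step_arm", "body": {
  "plan": [
    {"tx": 0, "ty": 0, "tz": 0, "wx": 0, "wy": 0, "wz": 0, "fingers": 0.46},
    {"tx": 0, "ty": 0, "tz": 0, "wx": 0, "wy": 0, "wz": 0, "fingers": 0.46},
    {"tx": 0, "ty": 0, "tz": 0, "wx": 0, "wy": 0, "wz": 0, "fingers": 0.46},
    {"tx": 0, "ty": 0, "tz": -0.4, "wx": 0, "wy": 0, "wz": 0, "fingers": 0.46},
    {"tx": 0, "ty": 0, "tz": -0.8, "wx": 0, "wy": 0, "wz": 0, "fingers": 0.46},
    {"tx": 0, "ty": 0, "tz": -0.9, "wx": 0, "wy": 0, "wz": 0, "fingers": 0.46},
    {"tx": 0, "ty": 0, "tz": -0.6, "wx": 0, "wy": 0, "wz": 0, "fingers": 0.46},
    {"tx": 0, "ty": 0, "tz": 0, "wx": 0, "wy": 0, "wz": 0, "fingers": 0.46}
  ]
}}

```text
time_s: 49.35
ee_pos: [0.5634, 0.0026, 0.1657]
orientation: [-3.14, -0.005, -0.086]
contact_force: [0.0, 0.0, -0.3]
opening: 0.046
finger_force: 0.0
```

```bash
python3 wcar.py; python3 - <<'E'
from h import *
plan([.5565,.328,.15],[180,0,-28],16)
E
```

```text
49.4 [0.5623 0.0026 0.164 ] [-179.901    -0.1314   -4.9074] 0.046436838180674976 [-0.1589  0.4107 -0.7584]
0.83 324 touchesedge True centroid [0.4674 0.3273] rect [0.4704 0.321 ] len 0.03779878849363605 yaw -18.09319684717451
0.75 436 touchesedge True centroid [0.5658 0.2956] rect [0.5596 0.2932] len 0.055425681464599065 yaw -18.261298459955682
0.64 4787 touchesedge False centroid [ 0.6388 -0.0047] rect [ 0.6382 -0.0044] len 0.08348289009656967 yaw -8.440706269368548
0.61 3863 touchesedge False centroid [0.5549 0.0016] rect [0.5552 0.0011] len 0.08331715680614932 yaw -7.11678816449961
max 0.51
tx:-0.05,ty:-0.51,tz:0.02,wz:0.36
tx:-0.06,ty:-0.5,tz:0.02,wz:0.36
tx:-0.08,ty:-0.5,tz:0.02,wz:0.36
tx:-0.09,ty:-0.5,tz:0.02,wz:0.36
tx:-0.1,ty:-0.5,tz:0.02,wz:0.36
tx:-0.11,ty:-0.5,tz:0.02,wz:0.36
tx:-0.13,ty:-0.49,tz:0.02,wz:0.36
tx:-0.14,ty:-0.49,tz:0.02,wz:0.36
--
tx:-0.15,ty:-0.49,tz:0.02,wz:0.36
tx:-0.16,ty:-0.48,tz:0.02,wz:0.36
tx:-0.18,ty:-0.48,tz:0.02,wz:0.36
tx:-0.19,ty:-0.47,tz:0.02,wz:0.36
tx:-0.2,ty:-0.47,tz:0.02,wz:0.36
tx:-0.21,ty:-0.46,tz:0.02,wz:0.36
tx:-0.22,ty:-0.46,tz:0.02,wz:0.36
tx:-0.23,ty:-0.45,tz:0.02,wz:0.36
--
```

Request:
{"method": "step_arm", "body": {
  "plan": [
    {"tx": -0.05, "ty": -0.51, "tz": 0.02, "wx": 0, "wy": 0, "wz": 0.36, "fingers": 0.1},
    {"tx": -0.06, "ty": -0.5, "tz": 0.02, "wx": 0, "wy": 0, "wz": 0.36, "fingers": 0.1},
    {"tx": -0.08, "ty": -0.5, "tz": 0.02, "wx": 0, "wy": 0, "wz": 0.36, "fingers": 0.1},
    {"tx": -0.09, "ty": -0.5, "tz": 0.02, "wx": 0, "wy": 0, "wz": 0.36, "fingers": 0.1},
    {"tx": -0.1, "ty": -0.5, "tz": 0.02, "wx": 0, "wy": 0, "wz": 0.36, "fingers": 0.1},
    {"tx": -0.11, "ty": -0.5, "tz": 0.02, "wx": 0, "wy": 0, "wz": 0.36, "fingers": 0.1},
    {"tx": -0.13, "ty": -0.49, "tz": 0.02, "wx": 0, "wy": 0, "wz": 0.36, "fingers": 0.1},
    {"tx": -0.14, "ty": -0.49, "tz": 0.02, "wx": 0, "wy": 0, "wz": 0.36, "fingers": 0.1}
  ]
}}

```text
time_s: 50.45
ee_pos: [0.5583, 0.1654, 0.1547]
orientation: [3.141, 0.004, -0.288]
contact_force: [0.5, -1.2, -0.1]
opening: 0.0767
finger_force: 0.0
```

Request:
{"method": "step_arm", "body": {
  "plan": [
    {"tx": -0.15, "ty": -0.49, "tz": 0.02, "wx": 0, "wy": 0, "wz": 0.36, "fingers": 0.1},
    {"tx": -0.16, "ty": -0.48, "tz": 0.02, "wx": 0, "wy": 0, "wz": 0.36, "fingers": 0.1},
    {"tx": -0.18, "ty": -0.48, "tz": 0.02, "wx": 0, "wy": 0, "wz": 0.36, "fingers": 0.1},
    {"tx": -0.19, "ty": -0.47, "tz": 0.02, "wx": 0, "wy": 0, "wz": 0.36, "fingers": 0.1},
    {"tx": -0.2, "ty": -0.47, "tz": 0.02, "wx": 0, "wy": 0, "wz": 0.36, "fingers": 0.1},
    {"tx": -0.21, "ty": -0.46, "tz": 0.02, "wx": 0, "wy": 0, "wz": 0.36, "fingers": 0.1},
    {"tx": -0.22, "ty": -0.46, "tz": 0.02, "wx": 0, "wy": 0, "wz": 0.36, "fingers": 0.1},
    {"tx": -0.23, "ty": -0.45, "tz": 0.02, "wx": 0, "wy": 0, "wz": 0.36, "fingers": 0.1}
  ]
}}

```text
time_s: 51.45
ee_pos: [0.5561, 0.3279, 0.1483]
orientation: [3.14, 0.003, -0.489]
contact_force: [-0.5, 0.7, -0.1]
opening: 0.0768
finger_force: 0.0
```

```bash
python3 wcar.py; python3 - <<'E'
from h import *
print(np.degrees(monitor.state()['joint_pos'][5]))
E
```

```text
51.5 [0.5562 0.3307 0.1483] [-179.9627    0.2063  -27.9933] 0.07672616971079735 [ 0.0151  1.8942 -0.5105]
0.96 3541 touchesedge False centroid [0.4845 0.3591] rect [0.4861 0.3583] len 0.07960077942604922 yaw 17.98936572966268
144.61972788700206
```

```bash
python3 - <<'E'
from h import *
np.set_printoptions(precision=3,suppress=True)
for n in('wrist','top','side'):
    p=cam(n)
    print(n,proj(p,np.array([.5565,.328,.02])))
    for l in('car1','car3'):
        print([(round(x['p'],2),np.round(x['centre']),atz(p,x['centre'],.015)[:2]) for x in nets.spot_in(l,p)])
    if n!='side':
      for x in nets.outline_of('car1',p): 
        q=np.argwhere(x['mask']); print('m',round(x['p'],2),len(q),q.min(0),q.max(0))
    if n=='wrist':
        r=proj(p,np.array([.5565,.328,.02])).astype(int);print(p['img'][r[0]-40:r[0]+41:20,r[1]-80:r[1]+81:20].mean(2).astype(int), p['img'][r[0],r[1]])
E
```

```text
wrist [181.398 319.318]
[(0.77, array([181., 319.]), array([0.556, 0.329])), (0.75, array([264., 327.]), array([0.484, 0.359]))]
[(0.77, array([181., 319.]), array([0.556, 0.329])), (0.75, array([264., 327.]), array([0.484, 0.359]))]
m 0.65 3817 [135 298] [225 343]
m 0.62 3530 [226 284] [304 367]
[[128 135 132 103  59  54  89 129 127]
 [130 124 132  78  57  45  85 126 131]
 [132 129 130  66  60  42  91 130 126]
 [130 132 129  61  55  53 124 130 127]
 [128 129 127  62  60 114 127 126 127]] [90 59 32]
top [215.227 209.876]
[(0.66, array([221., 210.]), array([0.54 , 0.328])), (0.6, array([218., 321.]), array([ 0.561, -0.003]))]
[(0.66, array([221., 210.]), array([0.54 , 0.328])), (0.6, array([218., 321.]), array([ 0.561, -0.003]))]
m 0.78 282 [204 313] [227 327]
m 0.62 78 [203 208] [225 221]
m 0.6 274 [179 315] [203 330]
side [148.961 293.581]
[(0.97, array([219., 330.]), array([0.638, 0.008])), (0.71, array([147., 272.]), array([0.488, 0.351])), (0.59, array([219., 302.]), array([0.563, 0.014])), (0.58, array([153., 296.]), array([0.562, 0.31 ]))]
[(0.97, array([219., 330.]), array([0.638, 0.008])), (0.71, array([147., 272.]), array([0.488, 0.351])), (0.59, array([219., 302.]), array([0.563, 0.014])), (0.58, array([153., 296.]), array([0.562, 0.31 ]))]
```

The body is there at (0.556, 0.329); descend and grip.

Request:
{"method": "step_arm", "body": {
  "plan": [
    {"tx": 0, "ty": 0.03, "tz": 0.6, "wx": 0, "wy": 0, "wz": 0, "fingers": 0.1},
    {"tx": 0, "ty": 0, "tz": 0.6, "wx": 0, "wy": 0, "wz": 0, "fingers": 0.1},
    {"tx": 0, "ty": 0, "tz": 0.6, "wx": 0, "wy": 0, "wz": 0, "fingers": 0.1},
    {"tx": 0, "ty": 0, "tz": 0.6, "wx": 0, "wy": 0, "wz": 0, "fingers": 0.1},
    {"tx": 0, "ty": 0, "tz": 0.5, "wx": 0, "wy": 0, "wz": 0, "fingers": 0.1},
    {"tx": 0, "ty": 0, "tz": 0.4, "wx": 0, "wy": 0, "wz": 0, "fingers": 0.1},
    {"tx": 0, "ty": 0, "tz": 0.2, "wx": 0, "wy": 0, "wz": 0, "fingers": 0.1},
    {"tx": 0, "ty": 0, "tz": 0.05, "wx": 0, "wy": 0, "wz": 0, "fingers": 0.1}
  ]
}}

```text
time_s: 53.1
ee_pos: [0.5569, 0.3268, 0.0081]
orientation: [-3.141, 0.001, -0.488]
contact_force: [-0.0, 0.4, 0.7]
opening: 0.0769
finger_force: 0.0
```

Request:
{"method": "step_arm", "body": {
  "plan": [
    {"tx": 0, "ty": 0, "tz": 0, "wx": 0, "wy": 0, "wz": 0, "fingers": 1},
    {"tx": 0, "ty": 0, "tz": 0, "wx": 0, "wy": 0, "wz": 0, "fingers": 1},
    {"tx": 0, "ty": 0, "tz": 0, "wx": 0, "wy": 0, "wz": 0, "fingers": 1},
    {"tx": 0, "ty": 0, "tz": 0, "wx": 0, "wy": 0, "wz": 0, "fingers": 1},
    {"tx": 0, "ty": 0, "tz": -0.8, "wx": 0, "wy": 0, "wz": 0, "fingers": 1},
    {"tx": 0, "ty": 0, "tz": -1, "wx": 0, "wy": 0, "wz": 0, "fingers": 1},
    {"tx": 0, "ty": 0, "tz": -1, "wx": 0, "wy": 0, "wz": 0, "fingers": 1},
    {"tx": 0, "ty": 0, "tz": -1, "wx": 0, "wy": 0, "wz": 0, "fingers": 1}
  ]
}}

```text
time_s: 54.1
ee_pos: [0.5564, 0.3263, 0.1611]
orientation: [-3.141, 0.001, -0.488]
contact_force: [-0.1, -0.0, 0.3]
opening: 0.035
finger_force: 49.8
```

```bash
python3 - <<'E'
from h import *
plan([.635,-.062,.165],[180,0,-5],16)
E
```

```text
max 0.59
tx:0.39,ty:0.48,tz:-0.01,wz:-0.36
tx:0.38,ty:0.49,tz:-0.01,wz:-0.36
tx:0.37,ty:0.5,tz:-0.01,wz:-0.36
tx:0.36,ty:0.51,tz:-0.01,wz:-0.36
tx:0.34,ty:0.52,tz:-0.01,wz:-0.36
tx:0.33,ty:0.52,tz:-0.01,wz:-0.36
tx:0.32,ty:0.53,tz:-0.01,wz:-0.36
tx:0.3,ty:0.54,tz:-0.01,wz:-0.36
--
tx:0.29,ty:0.55,tz:-0.01,wz:-0.36
tx:0.28,ty:0.55,tz:-0.01,wz:-0.36
tx:0.26,ty:0.56,tz:-0.01,wz:-0.36
tx:0.25,ty:0.57,tz:-0.01,wz:-0.36
tx:0.23,ty:0.57,tz:-0.01,wz:-0.36
tx:0.22,ty:0.58,tz:-0.01,wz:-0.36
tx:0.2,ty:0.58,tz:-0.01,wz:-0.36
tx:0.19,ty:0.59,tz:-0.01,wz:-0.36
--
```

Request:
{"method": "step_arm", "body": {
  "plan": [
    {"tx": 0.39, "ty": 0.48, "tz": -0.01, "wx": 0, "wy": 0, "wz": -0.36, "fingers": 1},
    {"tx": 0.38, "ty": 0.49, "tz": -0.01, "wx": 0, "wy": 0, "wz": -0.36, "fingers": 1},
    {"tx": 0.37, "ty": 0.5, "tz": -0.01, "wx": 0, "wy": 0, "wz": -0.36, "fingers": 1},
    {"tx": 0.36, "ty": 0.51, "tz": -0.01, "wx": 0, "wy": 0, "wz": -0.36, "fingers": 1},
    {"tx": 0.34, "ty": 0.52, "tz": -0.01, "wx": 0, "wy": 0, "wz": -0.36, "fingers": 1},
    {"tx": 0.33, "ty": 0.52, "tz": -0.01, "wx": 0, "wy": 0, "wz": -0.36, "fingers": 1},
    {"tx": 0.32, "ty": 0.53, "tz": -0.01, "wx": 0, "wy": 0, "wz": -0.36, "fingers": 1},
    {"tx": 0.3, "ty": 0.54, "tz": -0.01, "wx": 0, "wy": 0, "wz": -0.36, "fingers": 1}
  ]
}}

```text
time_s: 55.1
ee_pos: [0.5956, 0.1313, 0.1629]
orientation: [-3.141, 0.001, -0.286]
contact_force: [-0.2, -0.4, -0.4]
opening: 0.0349
finger_force: 49.9
```

Request:
{"method": "step_arm", "body": {
  "plan": [
    {"tx": 0.29, "ty": 0.55, "tz": -0.01, "wx": 0, "wy": 0, "wz": -0.36, "fingers": 1},
    {"tx": 0.28, "ty": 0.55, "tz": -0.01, "wx": 0, "wy": 0, "wz": -0.36, "fingers": 1},
    {"tx": 0.26, "ty": 0.56, "tz": -0.01, "wx": 0, "wy": 0, "wz": -0.36, "fingers": 1},
    {"tx": 0.25, "ty": 0.57, "tz": -0.01, "wx": 0, "wy": 0, "wz": -0.36, "fingers": 1},
    {"tx": 0.23, "ty": 0.57, "tz": -0.01, "wx": 0, "wy": 0, "wz": -0.36, "fingers": 1},
    {"tx": 0.22, "ty": 0.58, "tz": -0.01, "wx": 0, "wy": 0, "wz": -0.36, "fingers": 1},
    {"tx": 0.2, "ty": 0.58, "tz": -0.01, "wx": 0, "wy": 0, "wz": -0.36, "fingers": 1},
    {"tx": 0.19, "ty": 0.59, "tz": -0.01, "wx": 0, "wy": 0, "wz": -0.36, "fingers": 1}
  ]
}}

```text
time_s: 56.1
ee_pos: [0.6349, -0.0624, 0.1657]
orientation: [-3.14, 0.001, -0.085]
contact_force: [-0.1, 0.1, -0.7]
opening: 0.0344
finger_force: 49.9
```

Request:
{"method": "step_arm", "body": {
  "plan": [
    {"tx": 0, "ty": 0, "tz": 0, "wx": 0, "wy": 0, "wz": 0, "fingers": 1},
    {"tx": 0, "ty": 0, "tz": 0.7, "wx": 0, "wy": 0, "wz": 0, "fingers": 1},
    {"tx": 0, "ty": 0, "tz": 0.7, "wx": 0, "wy": 0, "wz": 0, "fingers": 1},
    {"tx": 0, "ty": 0, "tz": 0.7, "wx": 0, "wy": 0, "wz": 0, "fingers": 1},
    {"tx": 0, "ty": 0, "tz": 0.3, "wx": 0, "wy": 0, "wz": 0, "fingers": 1},
    {"tx": 0, "ty": 0, "tz": 0.2, "wx": 0, "wy": 0, "wz": 0, "fingers": 1},
    {"tx": 0, "ty": 0, "tz": 0, "wx": 0, "wy": 0, "wz": 0, "fingers": 1},
    {"tx": 0, "ty": 0, "tz": 0, "wx": 0, "wy": 0, "wz": 0, "fingers": 0.46}
  ]
}}

```text
time_s: 57.1
ee_pos: [0.6363, -0.0617, 0.0634]
orientation: [-3.14, -0.002, -0.086]
contact_force: [-0.4, 0.1, -0.1]
opening: 0.0463
finger_force: 0.0
```

Request:
{"method": "step_arm", "body": {
  "plan": [
    {"tx": 0, "ty": 0, "tz": 0, "wx": 0, "wy": 0, "wz": 0, "fingers": 0.46},
    {"tx": 0, "ty": 0, "tz": 0, "wx": 0, "wy": 0, "wz": 0, "fingers": 0.46},
    {"tx": 0, "ty": 0, "tz": 0, "wx": 0, "wy": 0, "wz": 0, "fingers": 0.46},
    {"tx": 0, "ty": 0, "tz": -0.4, "wx": 0, "wy": 0, "wz": 0, "fingers": 0.46},
    {"tx": 0, "ty": 0, "tz": -0.8, "wx": 0, "wy": 0, "wz": 0, "fingers": 0.46},
    {"tx": 0, "ty": 0, "tz": -0.9, "wx": 0, "wy": 0, "wz": 0, "fingers": 0.46},
    {"tx": 0, "ty": 0, "tz": -0.6, "wx": 0, "wy": 0, "wz": 0, "fingers": 0.46},
    {"tx": 0, "ty": 0, "tz": 0, "wx": 0, "wy": 0, "wz": 0, "fingers": 0.46}
  ]
}}

```text
time_s: 58.1
ee_pos: [0.6374, -0.0621, 0.1738]
orientation: [-3.141, -0.007, -0.086]
contact_force: [0.4, -1.6, -0.5]
opening: 0.0459
finger_force: 0.0
```

```bash
python3 wcar.py; python3 - <<'E'
from h import *
plan([.4855,.3585,.15],[180,0,18.5],16)
E
```

```text
58.15 [ 0.636  -0.0619  0.1718] [-179.9333   -0.1802   -4.9331] 0.045957655307036493 [-0.3155  0.1856 -1.387 ]
0.9 3879 touchesedge False centroid [0.6327 0.0003] rect [ 0.6331 -0.0006] len 0.08448257547401138 yaw -5.770760597733897
0.68 1038 touchesedge False centroid [ 0.5473 -0.0036] rect [0.548  0.0039] len 0.0881412205263635 yaw -2.1267545503618948
0.59 3607 touchesedge False centroid [ 0.6299 -0.0609] rect [ 0.63   -0.0613] len 0.08373180154348749 yaw -8.821719679399223
max 0.7
tx:-0.29,ty:-0.63,tz:0.03,wz:-0.37
tx:-0.27,ty:-0.64,tz:0.03,wz:-0.37
tx:-0.26,ty:-0.65,tz:0.03,wz:-0.37
tx:-0.24,ty:-0.65,tz:0.03,wz:-0.37
tx:-0.22,ty:-0.66,tz:0.03,wz:-0.37
tx:-0.21,ty:-0.67,tz:0.03,wz:-0.37
tx:-0.19,ty:-0.67,tz:0.03,wz:-0.37
tx:-0.17,ty:-0.68,tz:0.03,wz:-0.37
--
tx:-0.15,ty:-0.68,tz:0.03,wz:-0.37
tx:-0.14,ty:-0.68,tz:0.03,wz:-0.37
tx:-0.12,ty:-0.69,tz:0.03,wz:-0.37
tx:-0.1,ty:-0.69,tz:0.03,wz:-0.37
tx:-0.08,ty:-0.69,tz:0.03,wz:-0.37
tx:-0.07,ty:-0.69,tz:0.03,wz:-0.37
tx:-0.05,ty:-0.7,tz:0.03,wz:-0.37
tx:-0.03,ty:-0.7,tz:0.03,wz:-0.37
--
```

Request:
{"method": "step_arm", "body": {
  "plan": [
    {"tx": -0.29, "ty": -0.63, "tz": 0.03, "wx": 0, "wy": 0, "wz": -0.37, "fingers": 0.1},
    {"tx": -0.27, "ty": -0.64, "tz": 0.03, "wx": 0, "wy": 0, "wz": -0.37, "fingers": 0.1},
    {"tx": -0.26, "ty": -0.65, "tz": 0.03, "wx": 0, "wy": 0, "wz": -0.37, "fingers": 0.1},
    {"tx": -0.24, "ty": -0.65, "tz": 0.03, "wx": 0, "wy": 0, "wz": -0.37, "fingers": 0.1},
    {"tx": -0.22, "ty": -0.66, "tz": 0.03, "wx": 0, "wy": 0, "wz": -0.37, "fingers": 0.1},
    {"tx": -0.21, "ty": -0.67, "tz": 0.03, "wx": 0, "wy": 0, "wz": -0.37, "fingers": 0.1},
    {"tx": -0.19, "ty": -0.67, "tz": 0.03, "wx": 0, "wy": 0, "wz": -0.37, "fingers": 0.1},
    {"tx": -0.17, "ty": -0.68, "tz": 0.03, "wx": 0, "wy": 0, "wz": -0.37, "fingers": 0.1}
  ]
}}

```text
time_s: 59.2
ee_pos: [0.5586, 0.1488, 0.1591]
orientation: [-3.14, 0.003, 0.121]
contact_force: [1.0, 0.2, 0.4]
opening: 0.077
finger_force: 0.0
```

Request:
{"method": "step_arm", "body": {
  "plan": [
    {"tx": -0.15, "ty": -0.68, "tz": 0.03, "wx": 0, "wy": 0, "wz": -0.37, "fingers": 0.1},
    {"tx": -0.14, "ty": -0.68, "tz": 0.03, "wx": 0, "wy": 0, "wz": -0.37, "fingers": 0.1},
    {"tx": -0.12, "ty": -0.69, "tz": 0.03, "wx": 0, "wy": 0, "wz": -0.37, "fingers": 0.1},
    {"tx": -0.1, "ty": -0.69, "tz": 0.03, "wx": 0, "wy": 0, "wz": -0.37, "fingers": 0.1},
    {"tx": -0.08, "ty": -0.69, "tz": 0.03, "wx": 0, "wy": 0, "wz": -0.37, "fingers": 0.1},
    {"tx": -0.07, "ty": -0.69, "tz": 0.03, "wx": 0, "wy": 0, "wz": -0.37, "fingers": 0.1},
    {"tx": -0.05, "ty": -0.7, "tz": 0.03, "wx": 0, "wy": 0, "wz": -0.37, "fingers": 0.1},
    {"tx": -0.03, "ty": -0.7, "tz": 0.03, "wx": 0, "wy": 0, "wz": -0.37, "fingers": 0.1}
  ]
}}

```text
time_s: 60.2
ee_pos: [0.4834, 0.3585, 0.1497]
orientation: [-3.141, 0.003, 0.328]
contact_force: [-0.3, -0.6, 0.5]
opening: 0.0766
finger_force: 0.0
```

```bash
python3 wcar.py
```

```text
60.25 [0.4823 0.3618 0.1496] [-179.7999    0.153    18.9116] 0.07688696392328757 [ 0.2684  2.8115 -0.764 ]
0.68 3893 touchesedge False centroid [0.4848 0.3606] rect [0.485  0.3611] len 0.07811181088185565 yaw 19.705454026043313
```

Request:
{"method": "step_arm", "body": {
  "plan": [
    {"tx": 0.05, "ty": 0.02, "tz": 0.6, "wx": 0, "wy": 0, "wz": 0, "fingers": 0.1},
    {"tx": 0, "ty": 0, "tz": 0.6, "wx": 0, "wy": 0, "wz": 0, "fingers": 0.1},
    {"tx": 0, "ty": 0, "tz": 0.6, "wx": 0, "wy": 0, "wz": 0, "fingers": 0.1},
    {"tx": 0, "ty": 0, "tz": 0.6, "wx": 0, "wy": 0, "wz": 0, "fingers": 0.1},
    {"tx": 0, "ty": 0, "tz": 0.5, "wx": 0, "wy": 0, "wz": 0, "fingers": 0.1},
    {"tx": 0, "ty": 0, "tz": 0.4, "wx": 0, "wy": 0, "wz": 0, "fingers": 0.1},
    {"tx": 0, "ty": 0, "tz": 0.2, "wx": 0, "wy": 0, "wz": 0, "fingers": 0.1},
    {"tx": 0, "ty": 0, "tz": 0.08, "wx": 0, "wy": 0, "wz": 0, "fingers": 0.1}
  ]
}}

```text
time_s: 61.3
ee_pos: [0.487, 0.3581, 0.0079]
orientation: [-3.141, 0.0, 0.327]
contact_force: [0.1, -0.1, -0.1]
opening: 0.0768
finger_force: 0.0
```

Request:
{"method": "step_arm", "body": {
  "plan": [
    {"tx": 0, "ty": 0, "tz": 0, "wx": 0, "wy": 0, "wz": 0, "fingers": 1},
    {"tx": 0, "ty": 0, "tz": 0, "wx": 0, "wy": 0, "wz": 0, "fingers": 1},
    {"tx": 0, "ty": 0, "tz": 0, "wx": 0, "wy": 0, "wz": 0, "fingers": 1},
    {"tx": 0, "ty": 0, "tz": 0, "wx": 0, "wy": 0, "wz": 0, "fingers": 1},
    {"tx": 0, "ty": 0, "tz": -0.8, "wx": 0, "wy": 0, "wz": 0, "fingers": 1},
    {"tx": 0, "ty": 0, "tz": -1, "wx": 0, "wy": 0, "wz": 0, "fingers": 1},
    {"tx": 0, "ty": 0, "tz": -1, "wx": 0, "wy": 0, "wz": 0, "fingers": 1},
    {"tx": 0, "ty": 0, "tz": -1, "wx": 0, "wy": 0, "wz": 0, "fingers": 1}
  ]
}}

```text
time_s: 62.3
ee_pos: [0.4866, 0.3579, 0.1613]
orientation: [-3.141, 0.0, 0.327]
contact_force: [0.6, 0.4, -0.5]
opening: 0.0345
finger_force: 50.7
```

```bash
python3 - <<'E'
from h import *
plan([.557,-.056,.167],[180,0,-5],16)
E
```

```text
max 0.66
tx:-0.1,ty:0.65,tz:-0.01,wz:0.37
tx:-0.09,ty:0.65,tz:-0.01,wz:0.37
tx:-0.07,ty:0.65,tz:-0.01,wz:0.37
tx:-0.05,ty:0.65,tz:-0.01,wz:0.37
tx:-0.04,ty:0.66,tz:-0.01,wz:0.37
tx:-0.02,ty:0.66,tz:-0.01,wz:0.37
ty:0.66,tz:-0.01,wz:0.37
tx:0.01,ty:0.66,tz:-0.01,wz:0.37
--
tx:0.03,ty:0.66,tz:-0.01,wz:0.37
tx:0.05,ty:0.65,tz:-0.01,wz:0.37
tx:0.07,ty:0.65,tz:-0.01,wz:0.37
tx:0.08,ty:0.65,tz:-0.01,wz:0.37
tx:0.1,ty:0.65,tz:-0.01,wz:0.37
tx:0.12,ty:0.65,tz:-0.01,wz:0.37
tx:0.13,ty:0.64,tz:-0.01,wz:0.37
tx:0.15,ty:0.64,tz:-0.01,wz:0.37
--
```

Request:
{"method": "step_arm", "body": {
  "plan": [
    {"tx": -0.1, "ty": 0.65, "tz": -0.01, "wx": 0, "wy": 0, "wz": 0.37, "fingers": 1},
    {"tx": -0.09, "ty": 0.65, "tz": -0.01, "wx": 0, "wy": 0, "wz": 0.37, "fingers": 1},
    {"tx": -0.07, "ty": 0.65, "tz": -0.01, "wx": 0, "wy": 0, "wz": 0.37, "fingers": 1},
    {"tx": -0.05, "ty": 0.65, "tz": -0.01, "wx": 0, "wy": 0, "wz": 0.37, "fingers": 1},
    {"tx": -0.04, "ty": 0.66, "tz": -0.01, "wx": 0, "wy": 0, "wz": 0.37, "fingers": 1},
    {"tx": -0.02, "ty": 0.66, "tz": -0.01, "wx": 0, "wy": 0, "wz": 0.37, "fingers": 1},
    {"tx": 0, "ty": 0.66, "tz": -0.01, "wx": 0, "wy": 0, "wz": 0.37, "fingers": 1},
    {"tx": 0.01, "ty": 0.66, "tz": -0.01, "wx": 0, "wy": 0, "wz": 0.37, "fingers": 1}
  ]
}}

```text
time_s: 63.3
ee_pos: [0.5219, 0.1498, 0.1631]
orientation: [-3.14, 0.0, 0.12]
contact_force: [0.2, -0.4, -1.1]
opening: 0.0346
finger_force: 50.7
```

Request:
{"method": "step_arm", "body": {
  "plan": [
    {"tx": 0.03, "ty": 0.66, "tz": -0.01, "wx": 0, "wy": 0, "wz": 0.37, "fingers": 1},
    {"tx": 0.05, "ty": 0.65, "tz": -0.01, "wx": 0, "wy": 0, "wz": 0.37, "fingers": 1},
    {"tx": 0.07, "ty": 0.65, "tz": -0.01, "wx": 0, "wy": 0, "wz": 0.37, "fingers": 1},
    {"tx": 0.08, "ty": 0.65, "tz": -0.01, "wx": 0, "wy": 0, "wz": 0.37, "fingers": 1},
    {"tx": 0.1, "ty": 0.65, "tz": -0.01, "wx": 0, "wy": 0, "wz": 0.37, "fingers": 1},
    {"tx": 0.12, "ty": 0.65, "tz": -0.01, "wx": 0, "wy": 0, "wz": 0.37, "fingers": 1},
    {"tx": 0.13, "ty": 0.64, "tz": -0.01, "wx": 0, "wy": 0, "wz": 0.37, "fingers": 1},
    {"tx": 0.15, "ty": 0.64, "tz": -0.01, "wx": 0, "wy": 0, "wz": 0.37, "fingers": 1}
  ]
}}

```text
time_s: 64.3
ee_pos: [0.5574, -0.057, 0.166]
orientation: [-3.14, 0.001, -0.087]
contact_force: [0.4, -0.9, -0.6]
opening: 0.0344
finger_force: 50.7
```

Request:
{"method": "step_arm", "body": {
  "plan": [
    {"tx": 0, "ty": 0, "tz": 0, "wx": 0, "wy": 0, "wz": 0, "fingers": 1},
    {"tx": 0, "ty": 0, "tz": 0.7, "wx": 0, "wy": 0, "wz": 0, "fingers": 1},
    {"tx": 0, "ty": 0, "tz": 0.7, "wx": 0, "wy": 0, "wz": 0, "fingers": 1},
    {"tx": 0, "ty": 0, "tz": 0.7, "wx": 0, "wy": 0, "wz": 0, "fingers": 1},
    {"tx": 0, "ty": 0, "tz": 0.3, "wx": 0, "wy": 0, "wz": 0, "fingers": 1},
    {"tx": 0, "ty": 0, "tz": 0.2, "wx": 0, "wy": 0, "wz": 0, "fingers": 1},
    {"tx": 0, "ty": 0, "tz": 0, "wx": 0, "wy": 0, "wz": 0, "fingers": 1},
    {"tx": 0, "ty": 0, "tz": 0, "wx": 0, "wy": 0, "wz": 0, "fingers": 0.46}
  ]
}}

```text
time_s: 65.3
ee_pos: [0.5578, -0.0553, 0.0623]
orientation: [-3.14, 0.0, -0.085]
contact_force: [-0.5, 0.1, -0.9]
opening: 0.0458
finger_force: 0.0
```

Request:
{"method": "step_arm", "body": {
  "plan": [
    {"tx": 0, "ty": 0, "tz": 0, "wx": 0, "wy": 0, "wz": 0, "fingers": 0.46},
    {"tx": 0, "ty": 0, "tz": 0, "wx": 0, "wy": 0, "wz": 0, "fingers": 0.46},
    {"tx": 0, "ty": 0, "tz": 0, "wx": 0, "wy": 0, "wz": 0, "fingers": 0.46},
    {"tx": 0, "ty": 0, "tz": -0.6, "wx": 0, "wy": 0, "wz": 0, "fingers": 0.46},
    {"tx": 0, "ty": 0, "tz": -1, "wx": 0, "wy": 0, "wz": 0, "fingers": 0.46},
    {"tx": 0, "ty": 0, "tz": -1, "wx": 0, "wy": 0, "wz": 0, "fingers": 0.46},
    {"tx": 0, "ty": 0, "tz": -1, "wx": 0, "wy": 0, "wz": 0, "fingers": 0.46},
    {"tx": 0, "ty": 0, "tz": -1, "wx": 0, "wy": 0, "wz": 0, "fingers": 0.46}
  ]
}}

```text
time_s: 66.3
ee_pos: [0.5573, -0.0563, 0.2475]
orientation: [-3.14, 0.0, -0.086]
contact_force: [0.5, -0.7, 0.2]
opening: 0.0463
finger_force: 0.0
```

```bash
python3 wcar.py; python3 - <<'E'
from h import *
np.set_printoptions(precision=3,suppress=True)
for n in('wrist','top','side'):
    p=cam(n)
    for l,z in(('car1',.037),('wheel1_center',.031),('pot',.04),('chest_drawer0_handle',.087)):
        print(n,l,[(round(x['p'],2),atz(p,x['centre'],z)[:2]) for x in nets.spot_in(l,p)])
plan([.443,-.058,.2],[180,0,84.6],24)
E
```

```text
66.35 [ 0.5605 -0.0569  0.2534] [-179.9675   -0.5623   -4.9329] 0.04578488113464893 [1.8587 0.2139 3.0429]
0.94 2815 touchesedge False centroid [ 0.6348 -0.0612] rect [ 0.6341 -0.0608] len 0.08143242413278899 yaw -10.458638602078793
0.8 2406 touchesedge False centroid [0.5556 0.0053] rect [0.5556 0.005 ] len 0.08103534631963702 yaw -6.567485502613621
0.78 2829 touchesedge False centroid [ 0.6371 -0.001 ] rect [ 0.6371 -0.0017] len 0.0793962868105369 yaw -6.6577125821387995
0.78 2522 touchesedge False centroid [ 0.5385 -0.0537] rect [ 0.5399 -0.0539] len 0.08217279098373907 yaw -4.175522589544514
wrist car1 [(0.69, array([ 0.634, -0.062])), (0.68, array([0.562, 0.001])), (0.66, array([ 0.54 , -0.054])), (0.56, array([ 0.637, -0.006]))]
wrist wheel1_center [(0.91, array([ 0.604, -0.151]))]
wrist pot [(0.98, array([ 0.485, -0.383])), (0.16, array([0.561, 0.002]))]
wrist chest_drawer0_handle [(0.82, array([ 0.594, -0.085]))]
top car1 [(0.71, array([ 0.56 , -0.015])), (0.52, array([ 0.556, -0.057]))]
top wheel1_center [(0.44, array([ 0.673, -0.398])), (0.36, array([0.749, 0.204]))]
top po
[... 462 characters left out ...]
-0.12,ty:-0.02,tz:0.05,wz:-0.93
tx:-0.12,ty:-0.03,tz:0.05,wz:-0.93
tx:-0.11,ty:-0.03,tz:0.05,wz:-0.93
tx:-0.11,ty:-0.04,tz:0.05,wz:-0.93
--
tx:-0.11,ty:-0.05,tz:0.05,wz:-0.93
tx:-0.11,ty:-0.06,tz:0.05,wz:-0.93
tx:-0.1,ty:-0.06,tz:0.05,wz:-0.93
tx:-0.1,ty:-0.07,tz:0.05,wz:-0.93
tx:-0.09,ty:-0.08,tz:0.05,wz:-0.93
tx:-0.09,ty:-0.08,tz:0.05,wz:-0.93
tx:-0.08,ty:-0.09,tz:0.05,wz:-0.93
tx:-0.08,ty:-0.09,tz:0.05,wz:-0.93
--
tx:-0.07,ty:-0.1,tz:0.05,wz:-0.93
tx:-0.06,ty:-0.1,tz:0.05,wz:-0.93
tx:-0.06,ty:-0.1,tz:0.05,wz:-0.93
tx:-0.05,ty:-0.11,tz:0.05,wz:-0.93
tx:-0.04,ty:-0.11,tz:0.05,wz:-0.93
tx:-0.04,ty:-0.11,tz:0.05,wz:-0.93
tx:-0.03,ty:-0.12,tz:0.05,wz:-0.93
tx:-0.02,ty:-0.12,tz:0.05,wz:-0.93
--
```

All four bodies are confirmed inside (0.634/0.556/0.637/0.54, y −0.06..0). Now move in front of the handle with closed fingers and push.

Request:
{"method": "step_arm", "body": {
  "plan": [
    {"tx": -0.2, "ty": 0, "tz": 0.1, "wx": 0, "wy": 0, "wz": 0, "fingers": 1},
    {"tx": -0.5, "ty": 0.03, "tz": 0.1, "wx": 0, "wy": 0, "wz": 0, "fingers": 1},
    {"tx": -0.5, "ty": 0.04, "tz": 0.2, "wx": 0, "wy": 0, "wz": 0, "fingers": 1},
    {"tx": -0.5, "ty": 0.04, "tz": 0.2, "wx": 0, "wy": 0, "wz": 0, "fingers": 1},
    {"tx": -0.5, "ty": 0.04, "tz": 0.2, "wx": 0, "wy": 0, "wz": 0, "fingers": 1},
    {"tx": -0.5, "ty": 0.04, "tz": 0.2, "wx": 0, "wy": 0, "wz": 0, "fingers": 1},
    {"tx": -0.5, "ty": 0.04, "tz": 0.1, "wx": 0, "wy": 0, "wz": 0, "fingers": 1},
    {"tx": -0.34, "ty": 0.03, "tz": 0.1, "wx": 0, "wy": 0, "wz": 0, "fingers": 1}
  ]
}}

```text
time_s: 68.15
ee_pos: [0.4142, -0.0543, 0.1979]
orientation: [-3.14, 0.001, -0.086]
contact_force: [0.0, -0.1, -0.0]
opening: 0.0
finger_force: 0.0
```

```bash
python3 - <<'E'
from h import *
np.set_printoptions(precision=3,suppress=True)
w=cam('wrist');st=monitor.state();print(st['ee_pos'],np.degrees(st['orientation']),st['opening'],np.degrees(st['joint_pos']))
for l,z in(('chest_drawer0_handle',.087),('wheel1_center',.031),('car1',.037)):
  print(l,[(round(x['p'],2),np.round(x['centre']),atz(w,x['centre'],z)[:2]) for x in nets.spot_in(l,w)])
# dark bar search near expected handle
for e in(-.05,-.03,.03,.05):
  col=[]
  for dx in np.arange(-.03,.031,.004):
    q=proj(w,np.array([.4585+dx+.094*e,-.0589+e,.087])).round().astype(int)
    col.append(int(w['img'][q[0],q[1]].mean()) if 0<=q[0]<400 and 0<=q[1]<640 else -1)
  print(e,col)
plan([.415,-.055,.068],[180,0,-5],8)
E
```

```text
[ 0.412 -0.054  0.197] [-179.908    0.193   -4.926] -0.0001662692983756491 [-13.348   6.733 106.672   0.068  66.799  81.551]
chest_drawer0_handle [(0.97, array([ 59., 341.]), array([ 0.508, -0.078]))]
wheel1_center [(0.26, array([ 58., 343.]), array([ 0.515, -0.084])), (0.2, array([ 33., 377.]), array([ 0.532, -0.115]))]
car1 [(0.86, array([ 24., 235.]), array([0.549, 0.004])), (0.7, array([ 24., 303.]), array([ 0.544, -0.052]))]
-0.05 [142, 146, 150, 142, 143, 103, 47, 52, 47, 56, 55, 52, 50, 52, 61, 61]
-0.03 [143, 139, 148, 140, 140, 95, 50, 49, 50, 144, 144, 142, 96, 98, 93, 95]
0.03 [138, 141, 140, 142, 141, 144, 101, 51, 47, 138, 143, 139, 99, 97, 93, 96]
0.05 [144, 140, 143, 142, 139, 139, 63, 52, 48, 51, 49, 52, 56, 57, 59, 57]
max 0.41
tz:0.41
tz:0.41
tz:0.41
tz:0.41
tz:0.41
tz:0.41
tz:0.41
tz:0.41
--
```

The bar is where expected (dark band at x≈0.457). Descend and push.

Request:
{"method": "step_arm", "body": {
  "plan": [
    {"tx": 0, "ty": 0, "tz": 0.6, "wx": 0, "wy": 0, "wz": 0, "fingers": 1},
    {"tx": 0, "ty": 0, "tz": 0.6, "wx": 0, "wy": 0, "wz": 0, "fingers": 1},
    {"tx": 0, "ty": 0, "tz": 0.6, "wx": 0, "wy": 0, "wz": 0, "fingers": 1},
    {"tx": 0, "ty": 0, "tz": 0.6, "wx": 0, "wy": 0, "wz": 0, "fingers": 1},
    {"tx": 0, "ty": 0, "tz": 0.5, "wx": 0, "wy": 0, "wz": 0, "fingers": 1},
    {"tx": 0, "ty": 0, "tz": 0.35, "wx": 0, "wy": 0, "wz": 0, "fingers": 1},
    {"tx": 0.1, "ty": 0, "tz": 0, "wx": 0, "wy": 0, "wz": 0, "fingers": 1},
    {"tx": 0.2, "ty": 0, "tz": 0, "wx": 0, "wy": 0, "wz": 0, "fingers": 1}
  ]
}}

```text
time_s: 69.35
ee_pos: [0.4292, -0.0555, 0.0686]
orientation: [-3.14, -0.001, -0.086]
contact_force: [-0.5, 0.4, 1.1]
opening: -0.0001
finger_force: 0.0
```

Request:
{"method": "step_arm", "body": {
  "plan": [
    {"tx": 0.2, "ty": 0, "tz": 0, "wx": 0, "wy": 0, "wz": 0, "fingers": 1},
    {"tx": 0.2, "ty": 0, "tz": 0, "wx": 0, "wy": 0, "wz": 0, "fingers": 1},
    {"tx": 0.2, "ty": 0, "tz": 0, "wx": 0, "wy": 0, "wz": 0, "fingers": 1},
    {"tx": 0.2, "ty": 0, "tz": 0, "wx": 0, "wy": 0, "wz": 0, "fingers": 1},
    {"tx": 0.2, "ty": 0, "tz": 0, "wx": 0, "wy": 0, "wz": 0, "fingers": 1},
    {"tx": 0.25, "ty": 0, "tz": 0, "wx": 0, "wy": 0, "wz": 0, "fingers": 1},
    {"tx": 0.25, "ty": 0, "tz": 0, "wx": 0, "wy": 0, "wz": 0, "fingers": 1},
    {"tx": 0.25, "ty": 0, "tz": 0, "wx": 0, "wy": 0, "wz": 0, "fingers": 1}
  ]
}}

```text
time_s: 70.35
ee_pos: [0.4982, -0.0615, 0.0681]
orientation: [-3.14, 0.0, -0.086]
contact_force: [-1.4, -0.5, 0.4]
opening: 0.0
finger_force: 0.7
```

Request:
{"method": "step_arm", "body": {
  "plan": [
    {"tx": 0.25, "ty": 0, "tz": 0, "wx": 0, "wy": 0, "wz": 0, "fingers": 1},
    {"tx": 0.25, "ty": 0, "tz": 0, "wx": 0, "wy": 0, "wz": 0, "fingers": 1},
    {"tx": 0.25, "ty": 0, "tz": 0, "wx": 0, "wy": 0, "wz": 0, "fingers": 1},
    {"tx": 0.25, "ty": 0, "tz": 0, "wx": 0, "wy": 0, "wz": 0, "fingers": 1},
    {"tx": 0.25, "ty": 0, "tz": 0, "wx": 0, "wy": 0, "wz": 0, "fingers": 1},
    {"tx": 0.25, "ty": 0, "tz": 0, "wx": 0, "wy": 0, "wz": 0, "fingers": 1},
    {"tx": 0.25, "ty": 0, "tz": 0, "wx": 0, "wy": 0, "wz": 0, "fingers": 1},
    {"tx": 0.2, "ty": 0, "tz": 0, "wx": 0, "wy": 0, "wz": 0, "fingers": 1}
  ]
}}

```text
time_s: 71.35
ee_pos: [0.5761, -0.0681, 0.0682]
orientation: [-3.14, -0.0, -0.086]
contact_force: [-1.3, -0.6, 0.3]
opening: -0.0004
finger_force: 0.6
```

Request:
{"method": "step_arm", "body": {
  "plan": [
    {"tx": 0.15, "ty": 0, "tz": 0, "wx": 0, "wy": 0, "wz": 0, "fingers": 1},
    {"tx": 0.15, "ty": 0, "tz": 0, "wx": 0, "wy": 0, "wz": 0, "fingers": 1},
    {"tx": 0.15, "ty": 0, "tz": 0, "wx": 0, "wy": 0, "wz": 0, "fingers": 1},
    {"tx": 0.15, "ty": 0, "tz": 0, "wx": 0, "wy": 0, "wz": 0, "fingers": 1},
    {"tx": 0.15, "ty": 0, "tz": 0, "wx": 0, "wy": 0, "wz": 0, "fingers": 1},
    {"tx": 0.15, "ty": 0, "tz": 0, "wx": 0, "wy": 0, "wz": 0, "fingers": 1},
    {"tx": 0.1, "ty": 0, "tz": 0, "wx": 0, "wy": 0, "wz": 0, "fingers": 1},
    {"tx": 0.1, "ty": 0, "tz": 0, "wx": 0, "wy": 0, "wz": 0, "fingers": 1}
  ]
}}

```text
time_s: 72.35
ee_pos: [0.6193, -0.0718, 0.0682]
orientation: [-3.14, 0.0, -0.086]
contact_force: [-1.9, -1.4, -0.0]
opening: 0.0002
finger_force: 0.6
```

Request:
{"method": "step_arm", "body": {
  "plan": [
    {"tx": 0.05, "ty": 0, "tz": 0, "wx": 0, "wy": 0, "wz": 0, "fingers": 1},
    {"tx": 0.05, "ty": 0, "tz": 0, "wx": 0, "wy": 0, "wz": 0, "fingers": 1},
    {"tx": 0, "ty": 0, "tz": 0, "wx": 0, "wy": 0, "wz": 0, "fingers": 1},
    {"tx": 0, "ty": 0, "tz": 0, "wx": 0, "wy": 0, "wz": 0, "fingers": 1},
    {"tx": 0, "ty": 0, "tz": 0, "wx": 0, "wy": 0, "wz": 0, "fingers": 1},
    {"tx": 0, "ty": 0, "tz": 0, "wx": 0, "wy": 0, "wz": 0, "fingers": 1},
    {"tx": 0, "ty": 0, "tz": 0, "wx": 0, "wy": 0, "wz": 0, "fingers": 1},
    {"tx": 0, "ty": 0, "tz": 0, "wx": 0, "wy": 0, "wz": 0, "fingers": 1}
  ]
}}

```text
time_s: 73.35
ee_pos: [0.623, -0.0721, 0.0682]
orientation: [-3.14, -0.0, -0.086]
contact_force: [-1.5, -0.3, 0.2]
opening: -0.0
finger_force: 0.5
```

Not at the end stop yet; continue in small steps until the force rises.

Request:
{"method": "step_arm", "body": {
  "plan": [
    {"tx": 0.05, "ty": 0, "tz": 0, "wx": 0, "wy": 0, "wz": 0, "fingers": 1},
    {"tx": 0.05, "ty": 0, "tz": 0, "wx": 0, "wy": 0, "wz": 0, "fingers": 1},
    {"tx": 0.05, "ty": 0, "tz": 0, "wx": 0, "wy": 0, "wz": 0, "fingers": 1},
    {"tx": 0, "ty": 0, "tz": 0, "wx": 0, "wy": 0, "wz": 0, "fingers": 1},
    {"tx": 0, "ty": 0, "tz": 0, "wx": 0, "wy": 0, "wz": 0, "fingers": 1},
    {"tx": 0, "ty": 0, "tz": 0, "wx": 0, "wy": 0, "wz": 0, "fingers": 1},
    {"tx": 0, "ty": 0, "tz": 0, "wx": 0, "wy": 0, "wz": 0, "fingers": 1},
    {"tx": 0, "ty": 0, "tz": 0, "wx": 0, "wy": 0, "wz": 0, "fingers": 1}
  ]
}}

```text
time_s: 74.35
ee_pos: [0.6231, -0.0721, 0.068]
orientation: [-3.14, 0.011, -0.086]
contact_force: [-12.2, -0.5, 8.8]
opening: -0.0002
finger_force: 6.5
```

End stop reached at the predicted place. Back off, rise, and check.

Request:
{"method": "step_arm", "body": {
  "plan": [
    {"tx": -0.3, "ty": 0, "tz": 0, "wx": 0, "wy": 0, "wz": 0, "fingers": 1},
    {"tx": -0.8, "ty": 0, "tz": 0, "wx": 0, "wy": 0, "wz": 0, "fingers": 1},
    {"tx": -1, "ty": 0, "tz": 0, "wx": 0, "wy": 0, "wz": 0, "fingers": 1},
    {"tx": -1, "ty": 0, "tz": -0.5, "wx": 0, "wy": 0, "wz": 0, "fingers": 1},
    {"tx": -0.6, "ty": -0.5, "tz": -1, "wx": 0, "wy": 0, "wz": 0, "fingers": 1},
    {"tx": 0, "ty": -1, "tz": -1, "wx": 0, "wy": 0, "wz": 0, "fingers": 1},
    {"tx": 0, "ty": -1, "tz": -1, "wx": 0, "wy": 0, "wz": 0, "fingers": 1},
    {"tx": 0, "ty": -1, "tz": -0.5, "wx": 0, "wy": 0, "wz": 0, "fingers": 1}
  ]
}}

```text
time_s: 75.35
ee_pos: [0.4956, 0.0807, 0.2315]
orientation: [-3.139, -0.007, -0.086]
contact_force: [0.9, -0.8, -0.6]
opening: -0.0001
finger_force: 0.0
```

Request:
{"method": "step_arm", "body": {
  "plan": [
    {"tx": 0, "ty": -1, "tz": 0, "wx": 0, "wy": 0, "wz": 0, "fingers": 1},
    {"tx": 0, "ty": -1, "tz": 0, "wx": 0, "wy": 0, "wz": 0, "fingers": 1},
    {"tx": 0, "ty": -1, "tz": 0, "wx": 0, "wy": 0, "wz": 0, "fingers": 1},
    {"tx": 0, "ty": -1, "tz": 0, "wx": 0, "wy": 0, "wz": 0, "fingers": 1},
    {"tx": 0, "ty": -0.5, "tz": 0, "wx": 0, "wy": 0, "wz": 0, "fingers": 1},
    {"tx": 0, "ty": 0, "tz": 0, "wx": 0, "wy": 0, "wz": 0, "fingers": 1},
    {"tx": 0, "ty": 0, "tz": 0, "wx": 0, "wy": 0, "wz": 0, "fingers": 1},
    {"tx": 0, "ty": 0, "tz": 0, "wx": 0, "wy": 0, "wz": 0, "fingers": 1}
  ]
}}

```text
time_s: 76.35
ee_pos: [0.509, 0.2572, 0.2287]
orientation: [-3.141, 0.0, -0.087]
contact_force: [0.1, -0.3, 1.1]
opening: 0.0002
finger_force: 0.0
```

```bash
python3 - <<'E'
from h import *
np.set_printoptions(precision=3,suppress=True)
st=monitor.state();print(st['time_s'],st['ee_pos'])
t0=cv2.imread('pics/top0.png').astype(int);s0=cv2.imread('pics/side0.png').astype(int)
t=cam('top');s=cam('side')
for l in('car1','wheel1_center','pad','pot','glue','tape','brush'):
  for n,p in(('t',t),('s',s)):print(l,n,[(round(x['p'],2),np.round(x['centre']),len(np.argwhere(x['mask']))) for x in nets.outline_of(l,p)[:4]])
# bar position profile
for n,p in(('t',t),('s',s)):
  for e in(-.03,.03):
    print(n,e,[int(p['img'][tuple(proj(p,np.array([.6405+dx+.094*e,-.076+e,.087])).round().astype(int))].mean()) for dx in np.arange(-.02,.021,.0025)])
# changed regions against the start
for n,a,p in(('t',t0,t),('s',s0,s)):
  d=(np.abs(p['img'][:,:,::-1].astype(int)-a).sum(2)>60).astype(np.uint8);d=cv2.morphologyEx(d,cv2.MORPH_OPEN,np.ones((3,3)))
  k,_,stt,c=cv2.connectedComponentsWithStats(d);print(n,[(stt[i].tolist()) for i in range(1,k) if stt[i][4]>25])
E
```

```text
76.35 [0.509 0.257 0.229]
car1 t []
car1 s []
wheel1_center t []
wheel1_center s [(0.43, array([230., 351.]), 1232)]
pad t [(0.68, array([263., 436.]), 376)]
pad s [(0.63, array([378., 274.]), 1201)]
pot t [(0.64, array([249., 448.]), 1228)]
pot s [(0.89, array([340., 271.]), 3049), (0.71, array([158., 356.]), 810)]
glue t []
glue s [(0.75, array([158., 356.]), 733)]
tape t [(0.75, array([148., 351.]), 649)]
tape s [(0.87, array([199., 393.]), 1258)]
brush t [(0.6, array([186., 454.]), 556)]
brush s [(0.8, array([361., 374.]), 1469)]
t -0.03 [149, 145, 124, 118, 118, 109, 66, 45, 49, 54, 81, 81, 97, 97, 93, 80, 62]
t 0.03 [152, 149, 149, 149, 149, 135, 63, 44, 48, 48, 61, 93, 98, 99, 93, 93, 72]
s -0.03 [145, 144, 147, 146, 146, 114, 68, 55, 58, 55, 95, 133, 145, 118, 96, 96, 96]
s 0.03 [147, 147, 148, 148, 149, 145, 99, 54, 61, 58, 78, 127, 145, 146, 146, 145, 144]
t [[139, 158, 194, 242, 17768], [303, 176, 86, 22, 380], [362, 176, 11, 4, 33], [244, 191, 23, 30, 574], [392, 196, 33, 7, 111], [351, 202, 11, 4, 37], [364, 204, 13, 4, 42], [378, 206, 16, 5, 54], [449, 206, 4, 21, 63], [240, 227, 24, 30, 604], [466, 235, 3, 9, 27], [440, 245, 6, 6, 31], [442, 248, 18, 15, 170], [300, 253, 222, 147, 9024], [0, 330, 109, 70, 4629], [91, 384, 26, 16, 236], [65, 392, 11, 8, 40]]
s [[0, 0, 17, 139, 1293], [6, 0, 101, 204, 7128], [61, 0, 12, 9, 78], [144, 0, 36, 58, 1222], [253, 0, 34, 104, 2405], [72, 47, 5, 22, 89], [4, 130, 15, 22, 221], [258, 140, 27, 20, 396], [288, 141, 26, 21, 425], [0, 145, 7, 18, 94], [0, 150, 39, 72, 889], [106, 153, 57, 57, 1019], [259, 167, 27, 21, 483], [295, 166, 28, 22, 483], [76, 177, 6, 6, 32], [330, 181, 24, 79, 721], [52, 215, 211, 185, 11395], [14, 233, 33, 27, 417], [0, 253, 9, 13, 56], [323, 257, 8, 37, 200], [338, 258, 5, 29, 94], [74, 277, 19, 25, 245], [339, 291, 6, 36, 166], [326, 328, 15, 4, 45], [0, 338, 45, 62, 681], [304, 338, 44, 9, 141], [256, 346, 23, 12, 173]]
```

```bash
python3 -c "
from rig import job_done
print(job_done())"
```

```text
the job is handed in; nothing more can be done
None
```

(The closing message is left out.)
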